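Get the specimen jar out from behind the bottles and onto the balance

ROBOT

A 6-joint arm with a two-finger parallel gripper is mounted at the origin on the work surface. World frame = base frame: x ahead of the robot, y to its left, z up, the work surface at z = 0. Lengths are in m, angles in degrees, forces in N, time in s.
With the tool pointing down it reaches from about 0.375 to 0.9 m from the base axis. Payload 3.1 kg.
Tool frame: the origin (TCP) lies midway between the tips of the shut fingers; the grasp point (between the pads) lies bot.hold_point_z behind it (bot.hold_point_z is the distance from the TCP to the grasp point, in m); z points along the fingers, y is the direction in which the jaws open and shut (so a half turn about z gives the same grasp; the last joint's range is limited). The gripper opens to 87 mm and grips with 3 to 60 N. Pads are 19 mm wide; open, the fingers measure 117 mm over their backs; the gripper's body (75 mm by 190 mm) begins 51 mm behind the grasp point.
Start: joints at [62.653, 30.224, 82.088, -0, 67.689, -10.227], TCP at [0.184, 0.597, 0.223] pointing down, gripper open.
Joint ranges: [-176.69, 176.69], [-43.24, 126.21], [12.49, 139.97], [-82, 262], [0, 151.66], [-163.58, 163.58]. Speed limits (degrees/s): [159.86, 159.86, 180, 180, 180, 180].

INTERFACE

Orientations are given as a 3x3 rotation matrix whose columns are the frame's x, y, z axes.
In Python, from rig import bot, vision, hand_in gives the robot as it stands. The module is installed in compiled form; this text tells all that it offers.
- The arm moves only by the shell command python3 -m handwheel 'ROWS'. ROWS is JSON, a list of rows, each an object of numbers: "hand": the gripper's target within -1 to 1 (fully open at 1, half-way at 0, shut at -1); "dx", "dy", "dz": the shift along the world's x, y, z in cm; "wx", "wy", "wz": the turn, a rotation vector about the world's x, y, z in rad. In form: [{"hand": .., "dx": .., "dy": .., "dz": .., "wx": .., "wy": .., "wz": ..}, ...]. A call has 1 to 10 rows; each row shifts and turns the commanded pose from where the row before left it; what a row does not reach is not made up. A row lasts 1/10 s, in which the tool goes at most 50 mm and 8.59 degrees, less where a joint would pass 70% of its speed; a pose out of reach is approached as far as the arm can. A call with a gripper value outside its range is refused whole. The fingers move at their own pace and stop on an object; the grip force is fixed at half the most. Time passes only in rows, so rows that do not move let the fingers close. It gives the time, the measured TCP pose, the force and the opening at its end, in the units of the state.
- bot.read_state(): the state, without advancing time (a new reading comes with each control period).
- vision.capture(name): name is "side" or "top" or "wrist"; returns (picture, depth): 384x512x3 uint8, red, green, blue; 384x512 float32, m along the optical axis (not along the pixel's ray), 0 where there is no reading.
- vision.get_calibration(name): a dict with "fx", "fy", "cx", "cy" (pixels), "rvec" (rotation vector, rad) and "tvec" (3), from world to camera coordinates, as OpenCV has them. Camera axes: x right, y down, z forward; pixel columns grow to the right and rows downward; lengths in m; the calibration is good to about 2 mm. A picture is of the moment at which its call begins: read the wrist's pose just before it. get_calibration takes no time and is no camera call; for the wrist camera it gives the pose at the moment of the call.
- hand_in(): hands the job in, once; it reports no verdict.
The state is a dict: "time_s": time; "joint_positions": joint angles; "qvel": joint speeds; "tau": joint torques, N m; "position": TCP position; "tcp_rot": TCP orientation; "force": force on the tool from outside, world axes, zero at the start; "moment": the same for the moment, N m; "opening": opening from 0.0 (shut) to 1.0 (fully open).
Only numpy, scipy, OpenCV 4.12 (cv2) and the standard library are available. Lean on these libraries where they do the work, as an engineer would, in place of code of your own. Each camera call takes 0.05 s, during which the arm holds its last target.

TASK

I need the small specimen jar from the back of the grey divided bottle tray on the balance. The three tall bottles crowded round it are in the way: stand all three in the metal spill tray first, then lift the jar out and stand it in the middle of the weighing pan, and finally put each bottle back upright in the very compartment it came from. Set everything down gently, without dropping or tipping anything, and leave the low stack of dishes and the low flat box where they are in the bottle tray.

Things in the scene. Friction and masses are not known exactly. Their poses are not given: they have to be found in the camera images.
- amber_mid (a point): Round amber glass bottle, 57 mm body diameter, 138 mm tall, about 0.3 kg, paper band, round black screw cap 34 mm in diameter on its top 24 mm; under the cap a 10 mm long neck of 28 mm diameter. Point on its axis half-way up (69 mm above its underside); z up. Easiest to take by the cap.
- flask_mid (a point): Conical glass flask, 60 mm base diameter, 134 mm tall, about 0.25 kg, round white screw cap 36 mm in diameter on its top 24 mm; under the cap a 20 mm long neck of 29 mm diameter. Point on its axis half-way up (67 mm above its underside); z up. Easiest to take by the cap.
- square_mid (a point): Square white plastic bottle, 52 x 52 mm body, 132 mm tall, about 0.3 kg, round light-grey screw cap 40 mm in diameter on its top 24 mm; under the cap a 12 mm long neck of 31 mm diameter, square shoulder 88 mm above its underside. Point on its axis half-way up (66 mm above its underside); z up. Easiest to take by the cap.
- jar_mid (a point): The specimen jar: short round clear glass jar, 50 mm in diameter, 56 mm tall, about 0.16 kg, with a round steel lid 52 mm in diameter on its top 14 mm; small metal specimen mounts inside. It stands in the middle compartment of the bottle tray's back row. Point on its axis half-way up (28 mm above its underside); z up.
- bottle_tray: Grey plastic tray, fixed, 160 x 238 mm, 2 rows of 3 compartments, pitch 78 mm, 75 mm inside. Floor 4 mm above the table, dividers to 16, outer wall to 24 mm. Origin: centre of underside; front row at its x = -39 mm, back row at x = +39, columns at y = -78, 0, 78 mm. Jar: back middle. Bottles, in any order: front middle, back left, back right. Dishes and flat box: front corners.
- spill_tray: Shallow rectangular metal tray, fixed, 270 mm along its x and 170 mm along its y, 20 mm high with 3 mm walls, empty; its flat floor is 4 mm above the table. Origin at the centre of its underside. Side area for the bottles: all three fit standing in a row along x, 85 mm apart.
- balance: White laboratory balance, fixed, with a round steel weighing pan 120 mm in diameter, flat, its top 72 mm above the table; the low display panel lies on its -x side. Origin on the table directly under the pan's centre, z up.
- dishes: Low stack of three round clear dishes, 60 mm in diameter, 39 mm tall, loose in a front corner compartment of the bottle tray; to be left alone. Origin at the centre of its underside.
- stub_box: Low flat square box, black with a clear lid, 54 x 54 mm, 26 mm tall, loose in the other front corner compartment of the bottle tray; to be left alone. Origin at the centre of its underside.
Not all that is in view belongs to the job. What is shaped like the part that bears jar_mid but blue is not meant.

How it is judged:
By the outcome, as a careful person would: the job done as asked, in the order asked, and still so for the second after the job is handed in, with the robot touching nothing.
It also fails if it takes over 144 s, if anything falls off the work surface, if the arm or the gripper's body presses on something with over 40 N, if the wrist force passes 120 N, or if a joint passes its speed limit or range.

## Working session

There is one attempt and no reset: what is moved stays moved. The work goes in short steps, Python scripts to look and compute and a shell command to move; the robot and the scene stay as the last step left them, time stands still between calls to the robot, and variables do not carry over. Pictures are saved under pics/ and viewed, and the job is handed in when it is done.

```bash
mkdir -p pics; ls; python3 - <<'E'
from rig import bot, vision
import cv2,numpy as np
s=bot.read_state();print({k:np.round(v,3).tolist() for k,v in s.items()},bot.hold_point_z)
for n in("top","side","wrist"):
    p,d=vision.capture(n);cv2.imwrite(f"pics/{n}0.png",p[:,:,::-1]);np.save(f"pics/{n}0d.npy",d);c=vision.get_calibration(n);print(n,{k:np.round(v,3).tolist() for k,v in c.items()})
E
```

```text
pics
{'time_s': 0.0, 'joint_positions': [62.654, 30.28, 82.156, -0.0, 67.688, -10.228], 'qvel': [0.015, 0.031, -0.006, -0.13, -0.056, 0.068], 'tau': [0.001, -44.004, -17.659, 0.063, 0.058, -0.0], 'position': [0.184, 0.597, 0.222], 'tcp_rot': [[-0.956, 0.294, -0.001], [0.294, 0.956, -0.002], [0.0, -0.002, -1.0]], 'force': [0.06, -0.323, -0.186], 'moment': [0.01, 0.017, 0.019], 'opening': 0.999} 0.0187
top {'fx': 442.421, 'fy': 442.421, 'cx': 256.687, 'cy': 190.13, 'rvec': [2.216, -2.153, 0.089], 'tvec': [-0.02, 0.565, 1.329]}
side {'fx': 374.006, 'fy': 374.006, 'cx': 255.344, 'cy': 190.785, 'rvec': [0.496, -2.675, 1.221], 'tvec': [0.518, 0.193, 0.836]}
wrist {'fx': 285.936, 'fy': 285.936, 'cx': 259.29, 'cy': 194.877, 'rvec': [-2.346, -1.734, -0.231], 'tvec': [-0.624, -0.034, 0.391]}
```

View pics/top0.png

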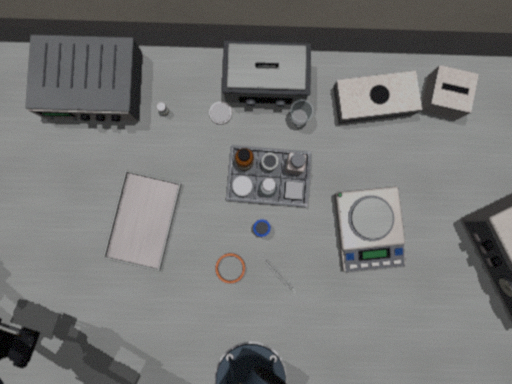

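View pics/side0.png

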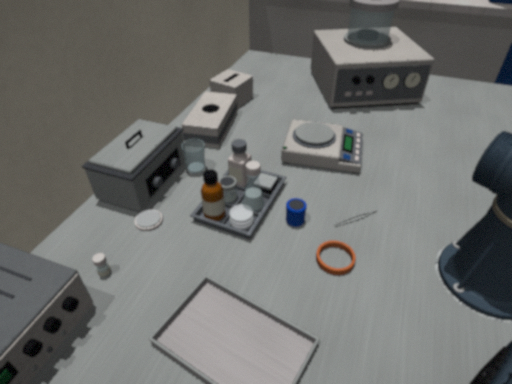

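View pics/wrist0.png

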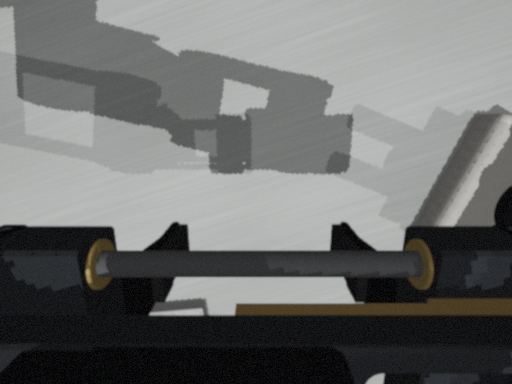

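The top view has world +x up and +y left. The bottle tray is at about (268,177) with amber back left, square back right and flask front middle. The jar is at about (270,160), the spill tray at (144,221) and the balance pan at (372,217). The blue can at (262,228) is the decoy.

```bash
cat > h.py <<'E'
import cv2,numpy as np
from rig import bot,vision
def cal(n): return vision.get_calibration(n)
def ray(c,u,v):
    R=cv2.Rodrigues(np.array(c['rvec'],float))[0];t=np.array(c['tvec'],float).ravel()
    d=R.T@np.array([(u-c['cx'])/c['fx'],(v-c['cy'])/c['fy'],1.]);return -R.T@t,d
def plane(c,u,v,z):
    o,d=ray(c,u,v);return o+d*(z-o[2])/d[2]
def proj(c,P):
    K=np.array([[c['fx'],0,c['cx']],[0,c['fy'],c['cy']],[0,0,1]],float)
    return cv2.projectPoints(np.array(P,float).reshape(-1,1,3),np.array(c['rvec'],float),np.array(c['tvec'],float),K,None)[0].reshape(-1,2)
def cloud(c,d):
    v,u=np.mgrid[0:384,0:512]
    R=cv2.Rodrigues(np.array(c['rvec'],float))[0];t=np.array(c['tvec'],float).ravel()
    P=np.stack([(u-c['cx'])/c['fx']*d,(v-c['cy'])/c['fy']*d,d],-1)
    return (P-t)@R
E
python3 - <<'E'
from h import *
p=cv2.imread("pics/top0.png");d=np.load("pics/top0d.npy");c=cal("top")
print("cam",ray(c,256,190)[0])
P=cloud(c,d)
a=p[140:215,215:320];cv2.imwrite("pics/t1.png",cv2.resize(a,None,fx=7,fy=7,interpolation=cv2.INTER_CUBIC))
z=P[...,2]
for n,(u,v) in dict(amb=(244,157),sq=(296,158),fl=(269,182),jar=(270,161),dish=(242,186),box=(294,189),pan=(372,217),tray=(144,221),body=(357,253)).items():
    print(n,np.round(P[v-1:v+2,u-1:u+2].reshape(-1,3).mean(0),3))
# caps by height
for lo,hi in((.11,.16),(.062,.085)):
    m=((z>lo)&(z<hi)&(d>0)).astype(np.uint8); k,l,st,ce=cv2.connectedComponentsWithStats(m)
    for i in range(1,k):
        if st[i,4]>15: print(lo,st[i],np.round(ce[i],1),np.round(np.median(P[l==i],0),3), np.round(P[l==i].min(0),3),np.round(P[l==i].max(0),3))
E
```

```text
cam [0.46173703 0.00163299 1.36834805]
amb [0.648 0.035 0.139]
sq [ 0.65  -0.111  0.135]
fl [ 0.58  -0.037  0.137]
jar [ 0.651 -0.04   0.059]
dish [0.575 0.041 0.04 ]
box [ 0.571 -0.116  0.03 ]
pan [ 0.492 -0.344  0.07 ]
tray [0.462 0.34  0.004]
body [ 0.385 -0.306  0.046]
0.11 [  25   35  109   79 7880] [79.3 74. ] [0.878 0.518 0.119] [0.768 0.369 0.11 ] [0.994 0.671 0.128]
0.11 [ 222   41   89   55 4630] [266.1  68.1] [ 0.908 -0.02   0.133] [ 0.834 -0.147  0.111] [0.992 0.108 0.16 ]
0.11 [237 149  13  13 130] [243.4 154.9] [0.654 0.038 0.14 ] [0.639 0.021 0.119] [0.672 0.055 0.147]
0.11 [290 153  15  15 169] [297.4 160.2] [ 0.645 -0.114  0.135] [ 0.625 -0.134  0.112] [ 0.665 -0.095  0.142]
0.11 [262 178  13  14 140] [268.2 184.6] [ 0.572 -0.034  0.137] [ 0.556 -0.051  0.111] [ 0.592 -0.017  0.144]
0.11 [476 201  36  97 949] [495.7 247.9] [ 0.414 -0.671  0.132] [ 0.279 -0.727  0.11 ] [ 0.548 -0.627  0.16 ]
0.11 [229 369  21  15 137] [238.6 375.3] [0.053 0.033 0.133] [0.026 0.004 0.111] [0.064 0.058 0.159]
0.062 [118  44  20  76 188] [133.5  85.5] [0.861 0.37  0.073] [0.759 0.368 0.0
[... 749 characters left out ...]
.051  0.062] [ 0.574 -0.015  0.084]
0.062 [ 351  197   43   44 1346] [371.8 218.2] [ 0.489 -0.343  0.071] [ 0.425 -0.408  0.062] [ 0.552 -0.283  0.08 ]
0.062 [468 197  44  49 177] [481.8 221.5] [ 0.486 -0.652  0.073] [ 0.42  -0.758  0.062] [ 0.564 -0.627  0.085]
0.062 [480 247  21  32 112] [490.2 262.4] [ 0.37  -0.686  0.071] [ 0.325 -0.714  0.062] [ 0.414 -0.664  0.085]
0.062 [506 295   6  11  26] [509.2 299.6] [ 0.266 -0.743  0.072] [ 0.252 -0.749  0.062] [ 0.277 -0.737  0.083]
0.062 [230 361  35  10 114] [246.6 365. ] [0.063 0.01  0.072] [ 0.048 -0.039  0.062] [0.07  0.059 0.085]
0.062 [266 365   7   5  18] [269.6 367.5] [ 0.055 -0.055  0.071] [ 0.049 -0.062  0.062] [ 0.06  -0.044  0.085]
```

View pics/t1.png

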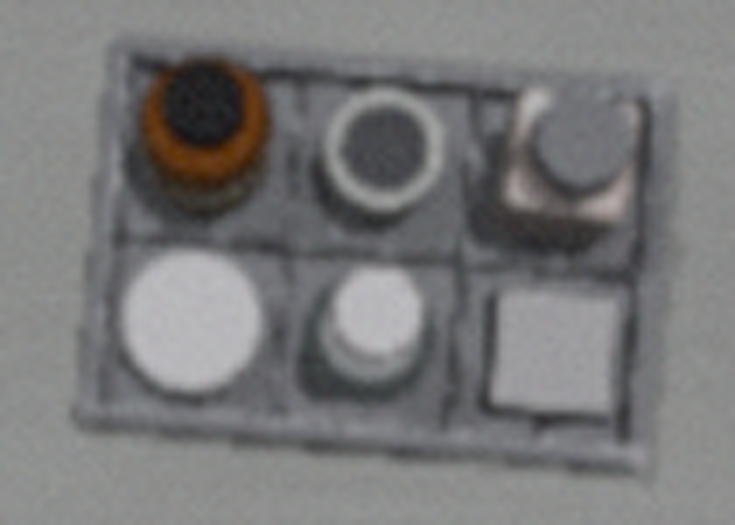

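```bash
python3 -m handwheel '[{"hand":1,"dz":4},{"hand":1,"dz":4,"dx":1,"dy":-2},{"hand":1,"dz":4,"dx":2,"dy":-3,"wz":0.07},{"hand":1,"dx":2.5,"dy":-3.5,"wz":0.07},{"hand":1,"dx":2.5,"dy":-3.5},{"hand":1,"dx":2.5,"dy":-3.5},{"hand":1,"dx":2.5,"dy":-3.5},{"hand":1,"dx":2.5,"dy":-3.5},{"hand":1,"dx":2.5,"dy":-3.5},{"hand":1,"dx":2.5,"dy":-3.5}]'
python3 -m handwheel '[{"hand":1,"dx":2.5,"dy":-3.5},{"hand":1,"dx":2.5,"dy":-3.5},{"hand":1,"dx":2.5,"dy":-3.5},{"hand":1,"dx":2.5,"dy":-3.5},{"hand":1,"dx":2.0,"dy":-3.5},{"hand":1,"dx":2,"dy":-3.5},{"hand":1,"dx":2,"dy":-3.5},{"hand":1,"dx":1.5,"dy":-2},{"hand":1},{"hand":1}]'
```

```text
invalid input
invalid input
```

```bash
python3 - <<'E'
from h import *
s=bot.read_state();print(np.round(s['position'],4),np.round(s['tcp_rot'],3),s['joint_positions'])
c=cal("wrist");p,d=vision.capture("wrist");cv2.imwrite("pics/w1.png",p[:,:,::-1]);np.save("pics/w1d.npy",d)
o,r=ray(c,256,192);print(o,r)
for P in [(.655,.038,.142),(.645,-.114,.136),(.573,-.034,.138),(.647,-.039,.06)]: print(proj(c,P))
E
```

```text
[0.1837 0.5968 0.2218] [[-0.956  0.294 -0.001]
 [ 0.294  0.956 -0.001]
 [ 0.    -0.002 -1.   ]] [ 6.26556975e+01  3.02673565e+01  8.21392098e+01  1.43043995e-03
  6.76879547e+01 -1.02252666e+01]
[0.11597626 0.617511   0.38503016] [ 0.23914208 -0.08715191 -0.96718622]
[[-12.56991833 605.11475042]]
[[-101.23600018  611.89666537]]
[[-85.63180594 576.57429644]]
[[-10.70860391 532.59797803]]
```

View pics/w1.png

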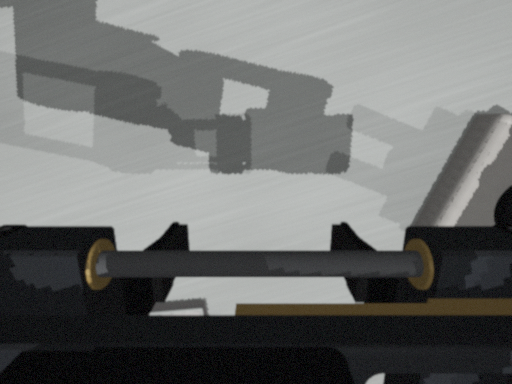

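The arm did not move because both calls were refused. I'll give every key in each row.

```bash
python3 -m handwheel '[{"hand":1,"dx":0,"dy":0,"dz":4,"wx":0,"wy":0,"wz":0},{"hand":1,"dx":1,"dy":-2,"dz":4,"wx":0,"wy":0,"wz":0},{"hand":1,"dx":2,"dy":-3,"dz":4,"wx":0,"wy":0,"wz":0.07},{"hand":1,"dx":2.5,"dy":-3.5,"dz":0,"wx":0,"wy":0,"wz":0.07},{"hand":1,"dx":2.5,"dy":-3.5,"dz":0,"wx":0,"wy":0,"wz":0},{"hand":1,"dx":2.5,"dy":-3.5,"dz":0,"wx":0,"wy":0,"wz":0},{"hand":1,"dx":2.5,"dy":-3.5,"dz":0,"wx":0,"wy":0,"wz":0},{"hand":1,"dx":2.5,"dy":-3.5,"dz":0,"wx":0,"wy":0,"wz":0},{"hand":1,"dx":2.5,"dy":-3.5,"dz":0,"wx":0,"wy":0,"wz":0},{"hand":1,"dx":2.5,"dy":-3.5,"dz":0,"wx":0,"wy":0,"wz":0}]'
```

```text
time_s: 1.2
position: [0.3881, 0.3029, 0.3397]
tcp_rot: [[-0.987, 0.158, 0.0], [0.158, 0.987, 0.0], [-0.0, 0.0, -1.0]]
force: [0.8, 0.1, -1.0]
opening: 0.999
```

```bash
python3 -m handwheel '[{"hand":1,"dx":2,"dy":-4,"dz":0,"wx":0,"wy":0,"wz":0},{"hand":1,"dx":2,"dy":-4,"dz":0,"wx":0,"wy":0,"wz":0},{"hand":1,"dx":2,"dy":-4,"dz":0,"wx":0,"wy":0,"wz":0},{"hand":1,"dx":2,"dy":-4,"dz":0,"wx":0,"wy":0,"wz":0},{"hand":1,"dx":2,"dy":-4,"dz":0,"wx":0,"wy":0,"wz":0},{"hand":1,"dx":2,"dy":-4,"dz":0,"wx":0,"wy":0,"wz":0},{"hand":1,"dx":1,"dy":-4,"dz":0,"wx":0,"wy":0,"wz":0},{"hand":1,"dx":1,"dy":-4,"dz":0,"wx":0,"wy":0,"wz":0},{"hand":1,"dx":0,"dy":-2,"dz":0,"wx":0,"wy":0,"wz":0},{"hand":1,"dx":0,"dy":0,"dz":0,"wx":0,"wy":0,"wz":0}]'
python3 - <<'E'
from h import *
s=bot.read_state();print(np.round(s['position'],4),np.round(s['joint_positions'],1))
c=cal("wrist");p,d=vision.capture("wrist");cv2.imwrite("pics/w2.png",p[:,:,::-1]);np.savez("pics/w2.npz",d=d,**c)
print(ray(c,256,192))
for P in [(.655,.038,.142),(.645,-.114,.136),(.573,-.034,.138),(.647,-.039,.06)]: print(proj(c,P))
E
```

```text
time_s: 2.2
position: [0.5277, -0.0383, 0.3392]
tcp_rot: [[-0.987, 0.162, -0.001], [0.162, 0.987, -0.001], [0.001, -0.001, -1.0]]
force: [0.8, -0.2, 0.0]
opening: 1.003
[ 0.5277 -0.0383  0.3392] [-16.2  15.7  86.7  -0.   77.6 -96.9]
(array([ 0.45775575, -0.0272668 ,  0.5025058 ]), array([ 0.24868326, -0.05306778, -0.96725075]))
[[328.93663468 254.46434314]]
[[220.47896588 261.84928411]]
[[268.44640457 205.84058773]]
[[270.8649838  234.05529208]]
```

View pics/w2.png

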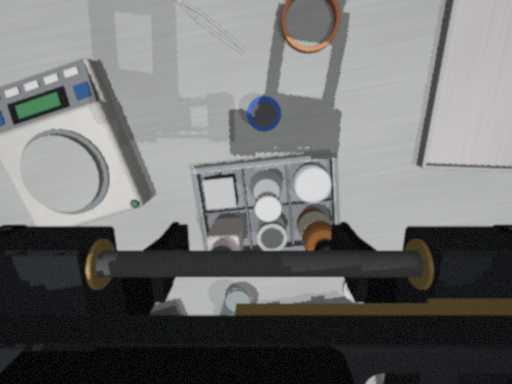

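```bash
python3 -m handwheel '[{"hand":1,"dx":3,"dy":0,"dz":0,"wx":0,"wy":0,"wz":0},{"hand":1,"dx":4,"dy":0,"dz":0,"wx":0,"wy":0,"wz":0},{"hand":1,"dx":3,"dy":0,"dz":0,"wx":0,"wy":0,"wz":0},{"hand":1,"dx":0,"dy":0,"dz":0,"wx":0,"wy":0,"wz":0},{"hand":1,"dx":0,"dy":0,"dz":0,"wx":0,"wy":0,"wz":0}]'
python3 - <<'E'
from h import *
s=bot.read_state();print(np.round(s['position'],4),np.round(s['joint_positions'],1))
c=cal("wrist");p,d=vision.capture("wrist");cv2.imwrite("pics/w3.png",p[:,:,::-1]);np.savez("pics/w3.npz",d=d,**c)
P=cloud(c,d);z=P[...,2]
for lo,hi in((.125,.15),(.053,.068)):
    m=((z>lo)&(z<hi)&(d>0)).astype(np.uint8); k,l,st,ce=cv2.connectedComponentsWithStats(m)
    for i in range(1,k):
        if st[i,4]>60:
            print(lo,st[i],np.round(ce[i],1),np.round(np.median(P[l==i],0),4),np.round((P[l==i].min(0)+P[l==i].max(0))/2,4),np.round(np.ptp(P[l==i],axis=0),4))
cv2.imwrite("pics/w3c.png",cv2.resize(p[60:260,150:380,::-1],None,fx=3,fy=3,interpolation=cv2.INTER_CUBIC))
E
```

```text
time_s: 2.75
position: [0.627, -0.0339, 0.3389]
tcp_rot: [[-0.988, 0.156, -0.002], [0.156, 0.988, 0.001], [0.002, 0.001, -1.0]]
force: [-0.8, -0.1, -0.1]
opening: 0.999
[ 0.627  -0.0339  0.3389] [-13.3  24.6  72.8   0.   82.6 -94.3]
0.125 [238 119  29  31 673] [252.2 134. ] [ 0.5756 -0.0352  0.1388] [ 0.5761 -0.0356  0.134 ] [0.037  0.0365 0.0141]
0.125 [303 174  28  28 606] [316.4 187.7] [0.6556 0.0361 0.1428] [0.6572 0.0373 0.1351] [0.034  0.0353 0.0201]
0.125 [187 182  31  31 739] [201.8 197.5] [ 0.647  -0.1147  0.1368] [ 0.6479 -0.1157  0.1321] [0.0403 0.0406 0.014 ]
0.053 [ 232   22   37   41 1162] [250.  42.] [ 0.4541 -0.0203  0.0571] [ 0.4543 -0.0203  0.0565] [0.0509 0.0514 0.0068]
0.053 [   0   28  122  150 7358] [ 62.2 104.9] [ 0.5083 -0.2928  0.057 ] [ 0.4925 -0.335   0.0605] [0.1913 0.1894 0.015 ]
0.053 [243 117  25  19  64] [257.1 121.5] [ 0.5588 -0.0255  0.0601] [ 0.5697 -0.0312  0.0604] [0.0306 0.0346 0.0148]
0.053 [289 158  28  22  68] [298.6 164.2] [0.6332 0.0238 0.06  ] [0.6438 0.0318 0.0605] [0.0294 0.0461 0.0148]
0.053 [243 164  33  33 828] [259.3 180.3] [ 0.6519 -0.0381  0.0612] [ 0.6528 -0.0382  0.0589] [0.0509 0.0504 0.0115]
0.053 [193 169  36  29  89] [216.7 174.8] [ 0.6248 -0.0966  0.0606] [ 0.6462 -0.1127  0.0607] [0.0511 0.05   0.0146]
0.053 [204 277  34  13 185] [220.1 283.9] [ 0.8266 -0.1367  0.0607] [ 0.8176 -0.1302  0.0605] [0.029  0.055  0.0149]
0.053 [235 277  75  17 371] [271.8 282.2] [ 0.8369 -0.0483  0.0622] [ 0.8323 -0.0457  0.0605] [0.0192 0.1301 0.0149]
0.053 [161 301  11  14  67] [166.2 307.8] [ 0.8569 -0.239   0.0604] [ 0.8572 -0.2392  0.0608] [0.0355 0.006  0.0139]
```

View pics/w3c.png

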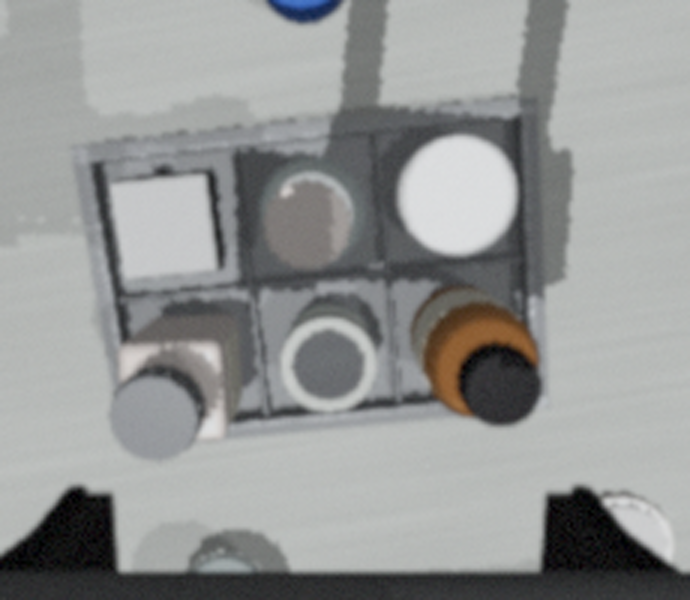

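```bash
python3 - <<'E'
from h import *
c=cal("top");p=cv2.imread("pics/top0.png");d=np.load("pics/top0d.npy")
q=[plane(c,215+u/7,140+v/7,.024)for u,v in((115,40),(668,85),(645,470),(78,425))]
q=np.array(q);print("tray top cam",np.round(q,3).tolist(),q.mean(0),[np.linalg.norm(q[i]-q[i-1]) for i in range(4)], np.degrees(np.arctan2(*(q[3]-q[2]+q[0]-q[1])[:2])))
w=dict(np.load("pics/w3.npz"));wc={k:w[k] for k in w if k!='d'}
q=[plane(wc,150+u/3,60+v/3,.024)for u,v in((78,148),(533,97))];q=np.array(q);print("wrist front corners",q, np.linalg.norm(q[0]-q[1]))
# spill
P=cloud(c,d)
hsv=cv2.cvtColor(p,cv2.COLOR_BGR2HSV).astype(int)
b=p.astype(int);m=((b[...,2]-b[...,0]>3)&(hsv[...,2]>140)).astype(np.uint8);m[:,:95]=0;m[:,195:]=0;m[:165]=0;m[280:]=0
m=cv2.morphologyEx(m,cv2.MORPH_CLOSE,np.ones((5,5)));m=cv2.morphologyEx(m,cv2.MORPH_OPEN,np.ones((5,5)))
k,l,st,ce=cv2.connectedComponentsWithStats(m);i=1+np.argmax(st[1:,4])
cs=cv2.findContours((l==i).astype(np.uint8),0,1)[0][0]
bx=cv2.boxPoints(cv2.minAreaRect(cs));q=np.array([plane(c,u,v,.004)for u,v in bx]);print("spill floor",bx,q[:,:2],q.mean(0),[np.linalg.norm(q[i]-q[i-1]) for i in range(4)])
e=p.copy();cv2.polylines(e,[bx.astype(int)],1,(0,0,255))
cv2.imwrite("pics/sp.png",cv2.resize(e[160:285,90:200],None,fx=4.5,fy=4.5))
# pan
m=(abs(P[...,2]-.072)<.009).astype(np.uint8);m[:,:348]=0;m[:,400:]=0;m[:190]=0;m[245:]=0
k,l,st,ce=cv2.connectedComponentsWithStats(m);i=1+np.argmax(st[1:,4]);cs=cv2.findContours((l==i).astype(np.uint8),0,1)[0][0]
el=cv2.fitEllipse(cs);print(el,plane(c,*el[0],.072))
E
```

```text
tray top cam [[0.7, 0.078, 0.024], [0.687, -0.165, 0.024], [0.518, -0.158, 0.024], [0.53, 0.089, 0.024]] [ 0.60864613 -0.03902317  0.024     ] [np.float64(0.16974995482885513), np.float64(0.24334237841817136), np.float64(0.16925038683513963), np.float64(0.2470728344409007)] 2.937525687075089
wrist front corners [[ 0.52433865 -0.15327464  0.024     ]
 [ 0.53639352  0.08932375  0.024     ]] 0.24289770698678487
spill floor [[107.49508  256.6459  ]
 [127.258995 172.64919 ]
 [178.03604  184.59671 ]
 [158.27213  268.59344 ]] [[0.3499509  0.44592028]
 [0.60931426 0.39890691]
 [0.57679135 0.24030466]
 [0.31826177 0.28957311]] [0.46357957 0.34367624 0.004     ] [np.float64(0.15952628914489095), np.float64(0.2635898453650426), np.float64(0.16190247881543007), np.float64(0.2631823098184168)]
((371.7651672363281, 218.187255859375), (39.93111801147461, 40.92690658569336), 134.9761199951172) [ 0.48894084 -0.34237997  0.072     ]
```

View pics/sp.png

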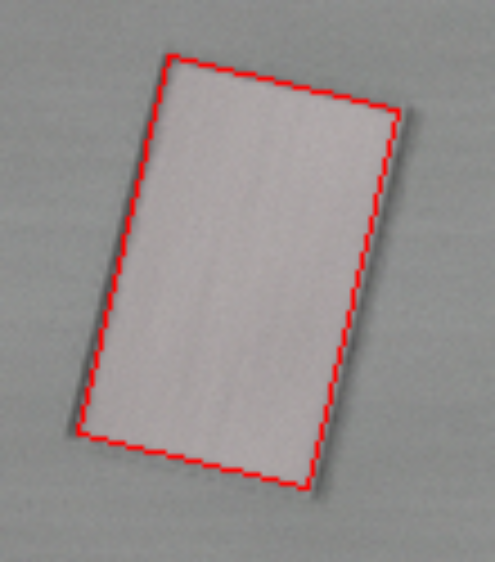

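```bash
python3 -m handwheel '[{"hand":1,"dx":1,"dy":2.5,"dz":0,"wx":0,"wy":0,"wz":0},{"hand":1,"dx":1,"dy":2.5,"dz":-3,"wx":0,"wy":0,"wz":0},{"hand":1,"dx":0.9,"dy":2.1,"dz":-4,"wx":0,"wy":0,"wz":0},{"hand":1,"dx":0,"dy":0,"dz":-4,"wx":0,"wy":0,"wz":0},{"hand":1,"dx":0,"dy":0,"dz":-4,"wx":0,"wy":0,"wz":0},{"hand":1,"dx":0,"dy":0,"dz":-2,"wx":0,"wy":0,"wz":0},{"hand":1,"dx":0,"dy":0,"dz":0,"wx":0,"wy":0,"wz":0},{"hand":1,"dx":0,"dy":0,"dz":0,"wx":0,"wy":0,"wz":0}]'; python3 -c "
from h import *
print(np.round(bot.read_state()['position'],4))"
```

```text
time_s: 3.6
position: [0.6562, 0.0357, 0.1706]
tcp_rot: [[-0.987, 0.158, 0.0], [0.158, 0.987, 0.0], [-0.0, 0.0, -1.0]]
force: [0.9, 0.8, -0.6]
opening: 0.999
[0.6562 0.0357 0.1706]
```

```bash
python3 -m handwheel '[{"hand":1,"dx":0,"dy":0.1,"dz":-2,"wx":0,"wy":0,"wz":0},{"hand":1,"dx":0,"dy":0,"dz":-2,"wx":0,"wy":0,"wz":0},{"hand":1,"dx":0,"dy":0,"dz":-1.5,"wx":0,"wy":0,"wz":0},{"hand":1,"dx":0,"dy":0,"dz":0,"wx":0,"wy":0,"wz":0},{"hand":0,"dx":0,"dy":0,"dz":0,"wx":0,"wy":0,"wz":0},{"hand":-0.1,"dx":0,"dy":0,"dz":0,"wx":0,"wy":0,"wz":0},{"hand":-0.4,"dx":0,"dy":0,"dz":0,"wx":0,"wy":0,"wz":0},{"hand":-1,"dx":0,"dy":0,"dz":0,"wx":0,"wy":0,"wz":0},{"hand":-1,"dx":0,"dy":0,"dz":0,"wx":0,"wy":0,"wz":0},{"hand":-1,"dx":0,"dy":0,"dz":0,"wx":0,"wy":0,"wz":0}]'; python3 -m handwheel '[{"hand":-1,"dx":0,"dy":0,"dz":0,"wx":0,"wy":0,"wz":0},{"hand":-1,"dx":0,"dy":0,"dz":0,"wx":0,"wy":0,"wz":0},{"hand":-1,"dx":0,"dy":0,"dz":0,"wx":0,"wy":0,"wz":0}]'
```

```text
time_s: 4.6
position: [0.6566, 0.0364, 0.1149]
tcp_rot: [[-0.987, 0.158, 0.0], [0.158, 0.987, -0.0], [-0.0, 0.0, -1.0]]
force: [0.0, 0.4, 0.1]
opening: 0.541
time_s: 4.9
position: [0.6566, 0.0367, 0.1147]
tcp_rot: [[-0.987, 0.158, 0.0], [0.158, 0.987, 0.0], [0.0, 0.001, -1.0]]
force: [-0.2, 1.1, -0.5]
opening: 0.385
```

```bash
python3 -m handwheel '[{"hand":-1,"dx":0,"dy":0,"dz":0,"wx":0,"wy":0,"wz":0},{"hand":-1,"dx":0,"dy":0,"dz":0.3,"wx":0,"wy":0,"wz":0},{"hand":-1,"dx":0,"dy":0,"dz":0.7,"wx":0,"wy":0,"wz":0},{"hand":-1,"dx":0,"dy":0,"dz":1.5,"wx":0,"wy":0,"wz":0},{"hand":-1,"dx":0,"dy":0,"dz":2.5,"wx":0,"wy":0,"wz":0},{"hand":-1,"dx":0,"dy":0,"dz":3,"wx":0,"wy":0,"wz":0},{"hand":-1,"dx":0,"dy":0,"dz":3,"wx":0,"wy":0,"wz":0},{"hand":-1,"dx":0,"dy":0,"dz":3,"wx":0,"wy":0,"wz":0},{"hand":-1,"dx":0,"dy":0,"dz":1.5,"wx":0,"wy":0,"wz":0},{"hand":-1,"dx":-0.5,"dy":1,"dz":0,"wx":0,"wy":0,"wz":0}]'; python3 -m handwheel '[{"hand":-1,"dx":-1,"dy":2,"dz":0,"wx":0,"wy":0,"wz":0},{"hand":-1,"dx":-1,"dy":3,"dz":0,"wx":0,"wy":0,"wz":0},{"hand":-1,"dx":-1.2,"dy":3.3,"dz":0,"wx":0,"wy":0,"wz":0},{"hand":-1,"dx":-1.2,"dy":3.3,"dz":0,"wx":0,"wy":0,"wz":0},{"hand":-1,"dx":-1.2,"dy":3.3,"dz":0,"wx":0,"wy":0,"wz":0},{"hand":-1,"dx":-1.2,"dy":3.3,"dz":0,"wx":0,"wy":0,"wz":0},{"hand":-1,"dx":-1.2,"dy":3.3,"dz":0,"wx":0,"wy":0,"wz":0},{"hand":-1,"dx":-1.2,"dy":3.3,"dz":0,"wx":0,"wy":0,"wz":0},{"hand":-1,"dx":-1,"dy":2.3,"dz":0,"wx":0,"wy":0,"wz":0},{"hand":-1,"dx":-0.5,"dy":1,"dz":0,"wx":0,"wy":0,"wz":0}]'
```

```text
time_s: 5.9
position: [0.654, 0.0452, 0.2742]
tcp_rot: [[-0.987, 0.16, 0.009], [0.16, 0.987, -0.002], [-0.009, -0.0, -1.0]]
force: [1.2, -0.1, -2.9]
opening: 0.382
time_s: 6.9
position: [0.5402, 0.3305, 0.2678]
tcp_rot: [[-0.988, 0.154, -0.006], [0.154, 0.988, -0.0], [0.005, -0.001, -1.0]]
force: [0.4, -0.5, -3.5]
opening: 0.385
```

```bash
python3 -m handwheel '[{"hand":-1,"dx":0.6,"dy":-0.2,"dz":-1.5,"wx":0,"wy":0,"wz":0},{"hand":-1,"dx":0,"dy":0,"dz":-3,"wx":0,"wy":0,"wz":0},{"hand":-1,"dx":0,"dy":0,"dz":-3,"wx":0,"wy":0,"wz":0},{"hand":-1,"dx":0,"dy":0,"dz":-3,"wx":0,"wy":0,"wz":0},{"hand":-1,"dx":0,"dy":0,"dz":-2,"wx":0,"wy":0,"wz":0},{"hand":-1,"dx":0,"dy":0,"dz":-1,"wx":0,"wy":0,"wz":0},{"hand":-1,"dx":0,"dy":0,"dz":0,"wx":0,"wy":0,"wz":0},{"hand":-1,"dx":0,"dy":0,"dz":0,"wx":0,"wy":0,"wz":0}]'
```

```text
time_s: 7.7
position: [0.5513, 0.325, 0.135]
tcp_rot: [[-0.987, 0.159, 0.001], [0.159, 0.987, 0.0], [-0.001, 0.0, -1.0]]
force: [0.0, 1.1, -3.8]
opening: 0.383
```

```bash
python3 -m handwheel '[{"hand":-1,"dx":-0.3,"dy":0.2,"dz":-0.6,"wx":0,"wy":0,"wz":0},{"hand":-1,"dx":0,"dy":0,"dz":-0.5,"wx":0,"wy":0,"wz":0},{"hand":-1,"dx":0,"dy":0,"dz":-0.3,"wx":0,"wy":0,"wz":0},{"hand":-1,"dx":0,"dy":0,"dz":-0.2,"wx":0,"wy":0,"wz":0},{"hand":-1,"dx":0,"dy":0,"dz":-0.2,"wx":0,"wy":0,"wz":0},{"hand":-1,"dx":0,"dy":0,"dz":-0.1,"wx":0,"wy":0,"wz":0},{"hand":-1,"dx":0,"dy":0,"dz":0,"wx":0,"wy":0,"wz":0},{"hand":-1,"dx":0,"dy":0,"dz":0,"wx":0,"wy":0,"wz":0}]'
```

```text
time_s: 8.5
position: [0.5476, 0.3275, 0.1158]
tcp_rot: [[-0.987, 0.158, 0.0], [0.158, 0.987, 0.0], [-0.0, 0.0, -1.0]]
force: [0.1, 0.5, -3.4]
opening: 0.383
```

```bash
python3 -m handwheel '[{"hand":-1,"dx":0,"dy":0,"dz":-0.1,"wx":0,"wy":0,"wz":0},{"hand":-1,"dx":0,"dy":0,"dz":0,"wx":0,"wy":0,"wz":0}]';python3 -m handwheel '[{"hand":-1,"dx":0,"dy":0,"dz":-0.05,"wx":0,"wy":0,"wz":0},{"hand":-1,"dx":0,"dy":0,"dz":0,"wx":0,"wy":0,"wz":0}]'
```

```text
time_s: 8.7
position: [0.5476, 0.3275, 0.1147]
tcp_rot: [[-0.987, 0.158, 0.0], [0.158, 0.987, 0.0], [-0.0, 0.0, -1.0]]
force: [-0.4, 0.6, -4.8]
opening: 0.38
time_s: 8.9
position: [0.5478, 0.3276, 0.1147]
tcp_rot: [[-0.987, 0.158, 0.001], [0.158, 0.987, 0.0], [-0.001, 0.0, -1.0]]
force: [0.1, -0.2, -1.0]
opening: 0.382
```

```bash
python3 -m handwheel '[{"hand":-1,"dx":0,"dy":0,"dz":-0.03,"wx":0,"wy":0,"wz":0},{"hand":-0.2,"dx":0,"dy":0,"dz":0,"wx":0,"wy":0,"wz":0},{"hand":0,"dx":0,"dy":0,"dz":0,"wx":0,"wy":0,"wz":0},{"hand":0.3,"dx":0,"dy":0,"dz":0,"wx":0,"wy":0,"wz":0},{"hand":0.6,"dx":0,"dy":0,"dz":0,"wx":0,"wy":0,"wz":0},{"hand":1,"dx":0,"dy":0,"dz":0,"wx":0,"wy":0,"wz":0},{"hand":1,"dx":0,"dy":0,"dz":0,"wx":0,"wy":0,"wz":0},{"hand":1,"dx":0,"dy":0,"dz":1,"wx":0,"wy":0,"wz":0},{"hand":1,"dx":0,"dy":0,"dz":2,"wx":0,"wy":0,"wz":0},{"hand":1,"dx":0,"dy":0,"dz":3,"wx":0,"wy":0,"wz":0}]';python3 -m handwheel '[{"hand":1,"dx":0,"dy":-3,"dz":3,"wx":0,"wy":0,"wz":0},{"hand":1,"dx":0,"dy":-4,"dz":0,"wx":0,"wy":0,"wz":0},{"hand":1,"dx":0.5,"dy":-4,"dz":0,"wx":0,"wy":0,"wz":0},{"hand":1,"dx":0.5,"dy":-4,"dz":0,"wx":0,"wy":0,"wz":0},{"hand":1,"dx":0.5,"dy":-4,"dz":0,"wx":0,"wy":0,"wz":0},{"hand":1,"dx":0.5,"dy":-4,"dz":0,"wx":0,"wy":0,"wz":0},{"hand":1,"dx":0.5,"dy":-4,"dz":0,"wx":0,"wy":0,"wz":0},{"hand":1,"dx":0.3,"dy":-4,"dz":0,"wx":0,"wy":0,"wz":0},{"hand":1,"dx":0,"dy":-3.5,"dz":0,"wx":0,"wy":0,"wz":0},{"hand":1,"dx":0,"dy":-1.8,"dz":0,"wx":0,"wy":0,"wz":0}]'
python3 - <<'E'
from h import *
p,d=vision.capture("side");cv2.imwrite("pics/s1.png",p[:,:,::-1])
E
```

```text
time_s: 9.9
position: [0.5464, 0.327, 0.1734]
tcp_rot: [[-0.987, 0.158, -0.004], [0.158, 0.987, -0.001], [0.003, -0.002, -1.0]]
force: [-0.6, 1.1, -1.0]
opening: 0.98
time_s: 10.9
position: [0.576, -0.0387, 0.2048]
tcp_rot: [[-0.987, 0.161, 0.002], [0.161, 0.987, -0.001], [-0.002, -0.001, -1.0]]
force: [0.6, 0.2, 0.1]
opening: 0.997
```

View pics/s1.png

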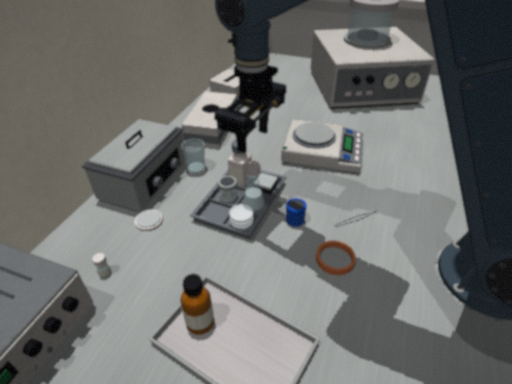

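Amber stands upright in the spill tray at (197,310). The flask is next.

```bash
python3 -m handwheel '[{"hand":1,"dx":0,"dy":0,"dz":-2,"wx":0,"wy":0,"wz":0},{"hand":1,"dx":0,"dy":0,"dz":-2,"wx":0,"wy":0,"wz":0},{"hand":1,"dx":0,"dy":0,"dz":0,"wx":0,"wy":0,"wz":0},{"hand":1,"dx":0,"dy":0,"dz":0,"wx":0,"wy":0,"wz":0}]'
```

```text
time_s: 11.35
position: [0.5756, -0.0351, 0.1643]
tcp_rot: [[-0.987, 0.158, -0.0], [0.158, 0.987, 0.0], [0.0, 0.0, -1.0]]
force: [-1.2, -0.6, 0.4]
opening: 1.0
```

```bash
python3 -m handwheel '[{"hand":1,"dx":0,"dy":0,"dz":-2,"wx":0,"wy":0,"wz":0},{"hand":1,"dx":0,"dy":0,"dz":-2,"wx":0,"wy":0,"wz":0},{"hand":0.6,"dx":0,"dy":0,"dz":-1.5,"wx":0,"wy":0,"wz":0},{"hand":0.2,"dx":0,"dy":0,"dz":0,"wx":0,"wy":0,"wz":0},{"hand":0,"dx":0,"dy":0,"dz":0,"wx":0,"wy":0,"wz":0},{"hand":-0.3,"dx":0,"dy":0,"dz":0,"wx":0,"wy":0,"wz":0},{"hand":-1,"dx":0,"dy":0,"dz":0,"wx":0,"wy":0,"wz":0},{"hand":-1,"dx":0,"dy":0,"dz":0,"wx":0,"wy":0,"wz":0},{"hand":-1,"dx":0,"dy":0,"dz":0,"wx":0,"wy":0,"wz":0},{"hand":-1,"dx":0,"dy":0,"dz":0,"wx":0,"wy":0,"wz":0}]'; python3 -m handwheel '[{"hand":-1,"dx":0,"dy":0,"dz":0,"wx":0,"wy":0,"wz":0},{"hand":-1,"dx":0,"dy":0,"dz":0,"wx":0,"wy":0,"wz":0},{"hand":-1,"dx":0,"dy":0,"dz":0,"wx":0,"wy":0,"wz":0}]'
```

```text
time_s: 12.35
position: [0.5757, -0.0355, 0.1092]
tcp_rot: [[-0.987, 0.158, 0.001], [0.158, 0.987, 0.0], [-0.001, 0.0, -1.0]]
force: [-0.6, 1.0, 1.6]
opening: 0.402
time_s: 12.65
position: [0.5758, -0.0355, 0.1092]
tcp_rot: [[-0.987, 0.158, 0.001], [0.158, 0.987, 0.0], [-0.001, 0.0, -1.0]]
force: [0.2, 1.4, 4.0]
opening: 0.406
```

```bash
python3 -m handwheel '[{"hand":-1,"dx":0,"dy":0,"dz":0.3,"wx":0,"wy":0,"wz":0},{"hand":-1,"dx":0,"dy":0,"dz":0.7,"wx":0,"wy":0,"wz":0},{"hand":-1,"dx":0,"dy":0,"dz":1.5,"wx":0,"wy":0,"wz":0},{"hand":-1,"dx":0,"dy":0,"dz":2.5,"wx":0,"wy":0,"wz":0},{"hand":-1,"dx":0,"dy":0,"dz":3,"wx":0,"wy":0,"wz":0},{"hand":-1,"dx":0,"dy":0,"dz":3,"wx":0,"wy":0,"wz":0},{"hand":-1,"dx":0,"dy":0,"dz":3,"wx":0,"wy":0,"wz":0},{"hand":-1,"dx":0,"dy":1,"dz":1.5,"wx":0,"wy":0,"wz":0},{"hand":-1,"dx":-0.7,"dy":2,"dz":0,"wx":0,"wy":0,"wz":0},{"hand":-1,"dx":-1,"dy":3,"dz":0,"wx":0,"wy":0,"wz":0}]'; python3 -m handwheel '[{"hand":-1,"dx":-1,"dy":3.5,"dz":0,"wx":0,"wy":0,"wz":0},{"hand":-1,"dx":-1,"dy":3.5,"dz":0,"wx":0,"wy":0,"wz":0},{"hand":-1,"dx":-1,"dy":3.5,"dz":0,"wx":0,"wy":0,"wz":0},{"hand":-1,"dx":-1.2,"dy":3.5,"dz":0,"wx":0,"wy":0,"wz":0},{"hand":-1,"dx":-1.2,"dy":3.5,"dz":0,"wx":0,"wy":0,"wz":0},{"hand":-1,"dx":-1.2,"dy":3.5,"dz":0,"wx":0,"wy":0,"wz":0},{"hand":-1,"dx":-1.2,"dy":3.5,"dz":0,"wx":0,"wy":0,"wz":0},{"hand":-1,"dx":-1,"dy":3.5,"dz":0,"wx":0,"wy":0,"wz":0},{"hand":-1,"dx":-0.7,"dy":2.5,"dz":0,"wx":0,"wy":0,"wz":0},{"hand":-1,"dx":0,"dy":1,"dz":0,"wx":0,"wy":0,"wz":0}]'; python3 -m handwheel '[{"hand":-1,"dx":0,"dy":0,"dz":0,"wx":0,"wy":0,"wz":0},{"hand":-1,"dx":0,"dy":0,"dz":0,"wx":0,"wy":0,"wz":0}]'
```

```text
time_s: 13.65
position: [0.5589, 0.0237, 0.2647]
tcp_rot: [[-0.987, 0.16, 0.002], [0.16, 0.987, -0.001], [-0.002, -0.001, -1.0]]
force: [-0.3, 0.3, -2.2]
opening: 0.404
time_s: 14.65
position: [0.4617, 0.3413, 0.2637]
tcp_rot: [[-0.988, 0.155, -0.002], [0.155, 0.988, -0.0], [0.001, -0.0, -1.0]]
force: [-0.3, -0.3, -2.3]
opening: 0.406
time_s: 14.85
position: [0.4637, 0.3384, 0.2636]
tcp_rot: [[-0.987, 0.158, -0.0], [0.158, 0.987, -0.001], [0.0, -0.001, -1.0]]
force: [0.6, -0.5, -2.3]
opening: 0.4
```

```bash
python3 -m handwheel '[{"hand":-1,"dx":0,"dy":0.5,"dz":-1.5,"wx":0,"wy":0,"wz":0},{"hand":-1,"dx":0,"dy":0,"dz":-3,"wx":0,"wy":0,"wz":0},{"hand":-1,"dx":0,"dy":0,"dz":-3,"wx":0,"wy":0,"wz":0},{"hand":-1,"dx":0,"dy":0,"dz":-3,"wx":0,"wy":0,"wz":0},{"hand":-1,"dx":0,"dy":0,"dz":-2.3,"wx":0,"wy":0,"wz":0},{"hand":-1,"dx":0,"dy":0,"dz":-1.2,"wx":0,"wy":0,"wz":0},{"hand":-1,"dx":0,"dy":0,"dz":-0.6,"wx":0,"wy":0,"wz":0},{"hand":-1,"dx":0,"dy":0,"dz":-0.3,"wx":0,"wy":0,"wz":0},{"hand":-1,"dx":0,"dy":0,"dz":-0.2,"wx":0,"wy":0,"wz":0},{"hand":-1,"dx":0,"dy":0,"dz":-0.1,"wx":0,"wy":0,"wz":0}]'; python3 -m handwheel '[{"hand":-1,"dx":0,"dy":0,"dz":0,"wx":0,"wy":0,"wz":0},{"hand":-1,"dx":0,"dy":0,"dz":0,"wx":0,"wy":0,"wz":0}]'
```

```text
time_s: 15.85
position: [0.4642, 0.3447, 0.1127]
tcp_rot: [[-0.987, 0.158, 0.002], [0.158, 0.987, 0.001], [-0.002, 0.001, -1.0]]
force: [0.1, 0.2, -2.2]
opening: 0.408
time_s: 16.05
position: [0.4638, 0.3447, 0.1125]
tcp_rot: [[-0.987, 0.158, 0.001], [0.158, 0.987, 0.0], [-0.001, 0.001, -1.0]]
force: [-0.2, 0.0, -2.7]
opening: 0.4
```

```bash
python3 -m handwheel '[{"hand":-1,"dx":0,"dy":0,"dz":-0.1,"wx":0,"wy":0,"wz":0},{"hand":-1,"dx":0,"dy":0,"dz":-0.1,"wx":0,"wy":0,"wz":0},{"hand":-1,"dx":0,"dy":0,"dz":-0.05,"wx":0,"wy":0,"wz":0},{"hand":-1,"dx":0,"dy":0,"dz":-0.05,"wx":0,"wy":0,"wz":0},{"hand":-1,"dx":0,"dy":0,"dz":0,"wx":0,"wy":0,"wz":0}]';python3 -m handwheel '[{"hand":-1,"dx":0,"dy":0,"dz":-0.05,"wx":0,"wy":0,"wz":0},{"hand":-1,"dx":0,"dy":0,"dz":0,"wx":0,"wy":0,"wz":0}]'
```

```text
time_s: 16.55
position: [0.4636, 0.3446, 0.1092]
tcp_rot: [[-0.987, 0.158, 0.0], [0.158, 0.987, 0.0], [-0.0, 0.0, -1.0]]
force: [-0.1, 0.0, 1.4]
opening: 0.402
time_s: 16.75
position: [0.4638, 0.3446, 0.1092]
tcp_rot: [[-0.987, 0.158, 0.001], [0.158, 0.987, 0.0], [-0.001, 0.001, -1.0]]
force: [-2.0, 0.5, 4.6]
opening: 0.399
```

```bash
python3 -m handwheel '[{"hand":-0.2,"dx":0,"dy":0,"dz":0,"wx":0,"wy":0,"wz":0},{"hand":0,"dx":0,"dy":0,"dz":0,"wx":0,"wy":0,"wz":0},{"hand":0.3,"dx":0,"dy":0,"dz":0,"wx":0,"wy":0,"wz":0},{"hand":0.6,"dx":0,"dy":0,"dz":0,"wx":0,"wy":0,"wz":0},{"hand":1,"dx":0,"dy":0,"dz":0,"wx":0,"wy":0,"wz":0},{"hand":1,"dx":0,"dy":0,"dz":1,"wx":0,"wy":0,"wz":0},{"hand":1,"dx":0,"dy":0,"dz":2,"wx":0,"wy":0,"wz":0},{"hand":1,"dx":0,"dy":0,"dz":4,"wx":0,"wy":0,"wz":0},{"hand":1,"dx":1,"dy":-3,"dz":3,"wx":0,"wy":0,"wz":0},{"hand":1,"dx":1.5,"dy":-4,"dz":0,"wx":0,"wy":0,"wz":0}]';python3 -m handwheel '[{"hand":1,"dx":1.6,"dy":-4,"dz":0,"wx":0,"wy":0,"wz":0},{"hand":1,"dx":1.6,"dy":-4,"dz":0,"wx":0,"wy":0,"wz":0},{"hand":1,"dx":1.6,"dy":-4,"dz":0,"wx":0,"wy":0,"wz":0},{"hand":1,"dx":1.6,"dy":-4,"dz":0,"wx":0,"wy":0,"wz":0},{"hand":1,"dx":1.6,"dy":-4,"dz":0,"wx":0,"wy":0,"wz":0},{"hand":1,"dx":1.6,"dy":-4,"dz":0,"wx":0,"wy":0,"wz":0},{"hand":1,"dx":1.6,"dy":-4,"dz":0,"wx":0,"wy":0,"wz":0},{"hand":1,"dx":1.6,"dy":-4,"dz":0,"wx":0,"wy":0,"wz":0},{"hand":1,"dx":1.6,"dy":-4,"dz":0,"wx":0,"wy":0,"wz":0},{"hand":1,"dx":1.2,"dy":-2,"dz":0,"wx":0,"wy":0,"wz":0}]'; python3 -m handwheel '[{"hand":1,"dx":0,"dy":-0.5,"dz":0,"wx":0,"wy":0,"wz":0},{"hand":1,"dx":0,"dy":0,"dz":-2,"wx":0,"wy":0,"wz":0},{"hand":1,"dx":0,"dy":0,"dz":0,"wx":0,"wy":0,"wz":0},{"hand":1,"dx":0,"dy":0,"dz":0,"wx":0,"wy":0,"wz":0}]'
```

```text
time_s: 17.75
position: [0.4913, 0.2764, 0.2137]
tcp_rot: [[-0.988, 0.154, 0.01], [0.154, 0.988, 0.004], [-0.01, 0.005, -1.0]]
force: [0.8, 0.6, 0.3]
opening: 0.992
time_s: 18.75
position: [0.6456, -0.1096, 0.2091]
tcp_rot: [[-0.987, 0.161, 0.002], [0.161, 0.987, -0.002], [-0.002, -0.001, -1.0]]
force: [0.2, 0.3, 0.5]
opening: 0.998
time_s: 19.15
position: [0.6436, -0.1093, 0.1883]
tcp_rot: [[-0.988, 0.157, -0.002], [0.157, 0.988, 0.001], [0.002, 0.001, -1.0]]
force: [-0.1, 1.0, 0.2]
opening: 1.0
```

```bash
python3 -m handwheel '[{"hand":1,"dx":0.4,"dy":-0.6,"dz":-1,"wx":0,"wy":0,"wz":0},{"hand":1,"dx":0,"dy":0,"dz":-1.5,"wx":0,"wy":0,"wz":0},{"hand":1,"dx":0,"dy":0,"dz":0,"wx":0,"wy":0,"wz":0},{"hand":1,"dx":0,"dy":0,"dz":0,"wx":0,"wy":0,"wz":0}]'
```

```text
time_s: 19.55
position: [0.6479, -0.1162, 0.1624]
tcp_rot: [[-0.987, 0.158, -0.002], [0.158, 0.987, 0.001], [0.002, 0.0, -1.0]]
force: [0.1, 0.0, -0.4]
opening: 1.0
```

```bash
python3 -m handwheel '[{"hand":1,"dx":0,"dy":0.1,"dz":-2,"wx":0,"wy":0,"wz":0},{"hand":1,"dx":0,"dy":0,"dz":-2,"wx":0,"wy":0,"wz":0},{"hand":0.6,"dx":0,"dy":0,"dz":-1.4,"wx":0,"wy":0,"wz":0},{"hand":0.2,"dx":0,"dy":0,"dz":0,"wx":0,"wy":0,"wz":0},{"hand":0.05,"dx":0,"dy":0,"dz":0,"wx":0,"wy":0,"wz":0},{"hand":-0.3,"dx":0,"dy":0,"dz":0,"wx":0,"wy":0,"wz":0},{"hand":-1,"dx":0,"dy":0,"dz":0,"wx":0,"wy":0,"wz":0},{"hand":-1,"dx":0,"dy":0,"dz":0,"wx":0,"wy":0,"wz":0},{"hand":-1,"dx":0,"dy":0,"dz":0,"wx":0,"wy":0,"wz":0},{"hand":-1,"dx":0,"dy":0,"dz":0,"wx":0,"wy":0,"wz":0}]'; python3 -m handwheel '[{"hand":-1,"dx":0,"dy":0,"dz":0,"wx":0,"wy":0,"wz":0},{"hand":-1,"dx":0,"dy":0,"dz":0,"wx":0,"wy":0,"wz":0},{"hand":-1,"dx":0,"dy":0,"dz":0,"wx":0,"wy":0,"wz":0}]'
```

```text
time_s: 20.55
position: [0.6488, -0.1158, 0.11]
tcp_rot: [[-0.987, 0.158, 0.001], [0.158, 0.987, -0.001], [-0.001, -0.0, -1.0]]
force: [-0.1, -0.0, 1.6]
opening: 0.451
time_s: 20.85
position: [0.6488, -0.1158, 0.1099]
tcp_rot: [[-0.987, 0.158, 0.001], [0.158, 0.987, -0.0], [-0.001, -0.0, -1.0]]
force: [0.3, -1.4, 4.4]
opening: 0.451
```

```bash
python3 -m handwheel '[{"hand":-1,"dx":0,"dy":0,"dz":0.3,"wx":0,"wy":0,"wz":0},{"hand":-1,"dx":0,"dy":0,"dz":0.7,"wx":0,"wy":0,"wz":0},{"hand":-1,"dx":0,"dy":0,"dz":1.5,"wx":0,"wy":0,"wz":0},{"hand":-1,"dx":0,"dy":0,"dz":2.5,"wx":0,"wy":0,"wz":0},{"hand":-1,"dx":0,"dy":0,"dz":3,"wx":0,"wy":0,"wz":0},{"hand":-1,"dx":0,"dy":0,"dz":3,"wx":0,"wy":0,"wz":0},{"hand":-1,"dx":0,"dy":0,"dz":3,"wx":0,"wy":0,"wz":0},{"hand":-1,"dx":-0.5,"dy":1,"dz":1.5,"wx":0,"wy":0,"wz":0},{"hand":-1,"dx":-1.2,"dy":2,"dz":0,"wx":0,"wy":0,"wz":0},{"hand":-1,"dx":-1.8,"dy":3,"dz":0,"wx":0,"wy":0,"wz":0}]'; python3 -m handwheel '[{"hand":-1,"dx":-1.8,"dy":3.3,"dz":0,"wx":0,"wy":0,"wz":0},{"hand":-1,"dx":-1.8,"dy":3.3,"dz":0,"wx":0,"wy":0,"wz":0},{"hand":-1,"dx":-1.8,"dy":3.3,"dz":0,"wx":0,"wy":0,"wz":0},{"hand":-1,"dx":-1.8,"dy":3.3,"dz":0,"wx":0,"wy":0,"wz":0},{"hand":-1,"dx":-1.8,"dy":3.3,"dz":0,"wx":0,"wy":0,"wz":0},{"hand":-1,"dx":-1.8,"dy":3.3,"dz":0,"wx":0,"wy":0,"wz":0},{"hand":-1,"dx":-1.8,"dy":3.3,"dz":0,"wx":0,"wy":0,"wz":0},{"hand":-1,"dx":-1.8,"dy":3.3,"dz":0,"wx":0,"wy":0,"wz":0},{"hand":-1,"dx":-1.8,"dy":3.3,"dz":0,"wx":0,"wy":0,"wz":0},{"hand":-1,"dx":-1.8,"dy":3.3,"dz":0,"wx":0,"wy":0,"wz":0}]'; python3 -m handwheel '[{"hand":-1,"dx":-1.8,"dy":3.3,"dz":0,"wx":0,"wy":0,"wz":0},{"hand":-1,"dx":-1.4,"dy":2.2,"dz":0,"wx":0,"wy":0,"wz":0},{"hand":-1,"dx":-0.6,"dy":1.5,"dz":0,"wx":0,"wy":0,"wz":0},{"hand":-1,"dx":0,"dy":1,"dz":0,"wx":0,"wy":0,"wz":0},{"hand":-1,"dx":0,"dy":0,"dz":0,"wx":0,"wy":0,"wz":0},{"hand":-1,"dx":0,"dy":0,"dz":0,"wx":0,"wy":0,"wz":0}]'
```

```text
time_s: 21.85
position: [0.6135, -0.0556, 0.265]
tcp_rot: [[-0.987, 0.16, 0.002], [0.16, 0.987, -0.001], [-0.002, -0.0, -1.0]]
force: [-0.8, 0.0, -2.5]
opening: 0.45
time_s: 22.85
position: [0.4312, 0.2758, 0.2643]
tcp_rot: [[-0.987, 0.158, -0.001], [0.158, 0.987, 0.0], [0.001, -0.0, -1.0]]
force: [0.4, 0.5, -3.0]
opening: 0.45
time_s: 23.45
position: [0.3955, 0.354, 0.2642]
tcp_rot: [[-0.987, 0.158, -0.0], [0.158, 0.987, -0.001], [0.0, -0.001, -1.0]]
force: [0.7, -0.4, -3.6]
opening: 0.451
```

```bash
python3 -m handwheel '[{"hand":-1,"dx":-1.5,"dy":0.5,"dz":0,"wx":0,"wy":0,"wz":0},{"hand":-1,"dx":0,"dy":0,"dz":-1.5,"wx":0,"wy":0,"wz":0},{"hand":-1,"dx":0,"dy":0,"dz":-3,"wx":0,"wy":0,"wz":0},{"hand":-1,"dx":0,"dy":0,"dz":-3,"wx":0,"wy":0,"wz":0},{"hand":-1,"dx":0,"dy":0,"dz":-3,"wx":0,"wy":0,"wz":0},{"hand":-1,"dx":0,"dy":0,"dz":-2.3,"wx":0,"wy":0,"wz":0},{"hand":-1,"dx":0,"dy":0,"dz":-1.2,"wx":0,"wy":0,"wz":0},{"hand":-1,"dx":0,"dy":0,"dz":-0.6,"wx":0,"wy":0,"wz":0},{"hand":-1,"dx":0,"dy":0,"dz":-0.3,"wx":0,"wy":0,"wz":0},{"hand":-1,"dx":0,"dy":0,"dz":-0.1,"wx":0,"wy":0,"wz":0}]'; python3 -m handwheel '[{"hand":-1,"dx":0,"dy":0,"dz":0,"wx":0,"wy":0,"wz":0},{"hand":-1,"dx":0,"dy":0,"dz":0,"wx":0,"wy":0,"wz":0}]'
```

```text
time_s: 24.45
position: [0.3811, 0.3598, 0.115]
tcp_rot: [[-0.987, 0.158, 0.001], [0.158, 0.987, 0.001], [-0.001, 0.001, -1.0]]
force: [-0.2, 0.8, -3.5]
opening: 0.451
time_s: 24.65
position: [0.381, 0.3598, 0.1152]
tcp_rot: [[-0.987, 0.158, 0.001], [0.158, 0.987, 0.001], [-0.001, 0.001, -1.0]]
force: [-0.1, -0.2, -3.4]
opening: 0.452
```

```bash
python3 -m handwheel '[{"hand":-1,"dx":0,"dy":0,"dz":-0.2,"wx":0,"wy":0,"wz":0},{"hand":-1,"dx":0,"dy":0,"dz":-0.1,"wx":0,"wy":0,"wz":0},{"hand":-1,"dx":0,"dy":0,"dz":-0.1,"wx":0,"wy":0,"wz":0},{"hand":-1,"dx":0,"dy":0,"dz":-0.1,"wx":0,"wy":0,"wz":0},{"hand":-1,"dx":0,"dy":0,"dz":0,"wx":0,"wy":0,"wz":0}]';python3 -m handwheel '[{"hand":-1,"dx":0,"dy":0,"dz":-0.05,"wx":0,"wy":0,"wz":0},{"hand":-1,"dx":0,"dy":0,"dz":0,"wx":0,"wy":0,"wz":0}]'
```

```text
time_s: 25.15
position: [0.3806, 0.3594, 0.1099]
tcp_rot: [[-0.987, 0.158, 0.0], [0.158, 0.987, -0.0], [-0.0, 0.0, -1.0]]
force: [-1.9, -1.6, 2.6]
opening: 0.455
time_s: 25.35
position: [0.3806, 0.3594, 0.1099]
tcp_rot: [[-0.987, 0.158, 0.0], [0.158, 0.987, 0.0], [-0.0, 0.0, -1.0]]
force: [-1.5, -1.5, 8.2]
opening: 0.453
```

```bash
python3 -m handwheel '[{"hand":-0.1,"dx":0,"dy":0,"dz":0,"wx":0,"wy":0,"wz":0},{"hand":0.1,"dx":0,"dy":0,"dz":0,"wx":0,"wy":0,"wz":0},{"hand":0.4,"dx":0,"dy":0,"dz":0,"wx":0,"wy":0,"wz":0},{"hand":0.7,"dx":0,"dy":0,"dz":0,"wx":0,"wy":0,"wz":0},{"hand":1,"dx":0,"dy":0,"dz":0,"wx":0,"wy":0,"wz":0},{"hand":1,"dx":0,"dy":0,"dz":1,"wx":0,"wy":0,"wz":0},{"hand":1,"dx":0,"dy":0,"dz":2,"wx":0,"wy":0,"wz":0},{"hand":1,"dx":0,"dy":0,"dz":4,"wx":0,"wy":0,"wz":0},{"hand":1,"dx":1,"dy":-2,"dz":4,"wx":0,"wy":0,"wz":0},{"hand":1,"dx":2,"dy":-3,"dz":2,"wx":0,"wy":0,"wz":0}]';python3 -m handwheel '[{"hand":1,"dx":2.4,"dy":-3.5,"dz":0,"wx":0,"wy":0,"wz":0},{"hand":1,"dx":2.4,"dy":-3.5,"dz":0,"wx":0,"wy":0,"wz":0},{"hand":1,"dx":2.4,"dy":-3.5,"dz":0,"wx":0,"wy":0,"wz":0},{"hand":1,"dx":2.4,"dy":-3.5,"dz":0,"wx":0,"wy":0,"wz":0},{"hand":1,"dx":2.4,"dy":-3.5,"dz":0,"wx":0,"wy":0,"wz":0},{"hand":1,"dx":2.4,"dy":-3.5,"dz":0,"wx":0,"wy":0,"wz":0},{"hand":1,"dx":2.4,"dy":-3.5,"dz":0,"wx":0,"wy":0,"wz":0},{"hand":1,"dx":2.4,"dy":-3.5,"dz":0,"wx":0,"wy":0,"wz":0},{"hand":1,"dx":2.4,"dy":-3.5,"dz":0,"wx":0,"wy":0,"wz":0},{"hand":1,"dx":2.2,"dy":-2,"dz":0,"wx":0,"wy":0,"wz":0}]'; python3 -m handwheel '[{"hand":1,"dx":0,"dy":-0.5,"dz":0,"wx":0,"wy":0,"wz":0},{"hand":1,"dx":0,"dy":0,"dz":0,"wx":0,"wy":0,"wz":0},{"hand":1,"dx":0,"dy":0,"dz":0,"wx":0,"wy":0,"wz":0}]'
python3 - <<'E'
from h import *
s=bot.read_state();print(np.round(s['position'],4),np.round(s['joint_positions'],1))
p,d=vision.capture("side");cv2.imwrite("pics/s2.png",p[:,:,::-1])
c=cal("wrist");p,d=vision.capture("wrist");cv2.imwrite("pics/w4.png",p[:,:,::-1])
P=cloud(c,d);z=P[...,2]
m=((z>.053)&(z<.068)&(d>0)).astype(np.uint8); k,l,st,ce=cv2.connectedComponentsWithStats(m)
for i in range(1,k):
        if st[i,4]>300:
            print(st[i],np.round(ce[i],1),np.round(np.median(P[l==i],0),4),np.round((P[l==i].min(0)+P[l==i].max(0))/2,4),np.round(np.ptp(P[l==i],axis=0),4))
E
```

```text
time_s: 26.35
position: [0.4111, 0.3107, 0.2428]
tcp_rot: [[-0.988, 0.155, 0.005], [0.155, 0.988, 0.003], [-0.004, 0.004, -1.0]]
force: [0.7, 0.6, 0.0]
opening: 0.997
time_s: 27.35
position: [0.6495, -0.0287, 0.2395]
tcp_rot: [[-0.987, 0.16, 0.001], [0.16, 0.987, -0.001], [-0.001, -0.001, -1.0]]
force: [0.8, 0.3, 0.0]
opening: 0.999
time_s: 27.65
position: [0.6474, -0.0296, 0.2389]
tcp_rot: [[-0.987, 0.158, -0.001], [0.158, 0.987, 0.001], [0.002, 0.001, -1.0]]
force: [0.1, 0.6, -0.0]
opening: 0.997
[ 0.6474 -0.0296  0.2389] [-12.5  31.1  77.5   0.   71.5 -93.4]
[   0    0   75  161 6585] [27.2 91.1] [ 0.5161 -0.2728  0.057 ] [ 0.4974 -0.2893  0.0605] [0.1616 0.1005 0.015 ]
[216   0  48  26 972] [239.8  10.5] [ 0.4659 -0.0224  0.0571] [ 0.4662 -0.021   0.0564] [0.0275 0.0497 0.0068]
[ 232  161   42   42 1361] [253.  181.9] [ 0.652  -0.0383  0.0612] [ 0.6527 -0.0385  0.0585] [0.0503 0.0507 0.0108]
```

View pics/s2.png

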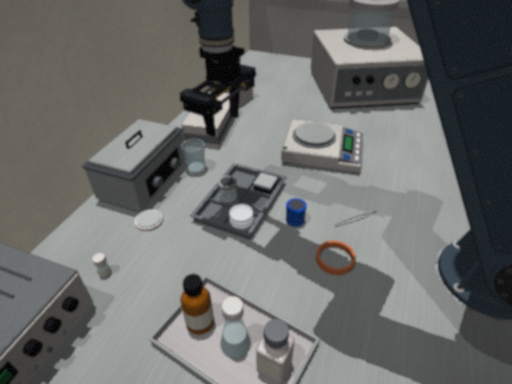

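View pics/w4.png

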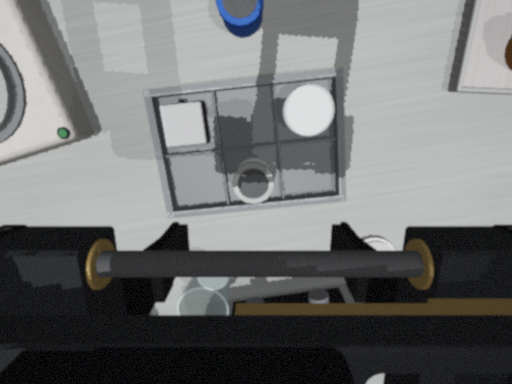

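All three bottles stand in the spill tray at about (197,305), (233,325) and (275,350). The jar reads (0.6525, -0.0384), which agrees with the first look. I'll grasp it now.

```bash
python3 -m handwheel '[{"hand":1,"dx":0.5,"dy":-0.9,"dz":-2,"wx":0,"wy":0,"wz":0},{"hand":1,"dx":0,"dy":0,"dz":-4,"wx":0,"wy":0,"wz":0},{"hand":1,"dx":0,"dy":0,"dz":-4,"wx":0,"wy":0,"wz":0},{"hand":1,"dx":0,"dy":0,"dz":-4,"wx":0,"wy":0,"wz":0},{"hand":1,"dx":0,"dy":0,"dz":-1.5,"wx":0,"wy":0,"wz":0},{"hand":1,"dx":0,"dy":0,"dz":0,"wx":0,"wy":0,"wz":0},{"hand":1,"dx":0,"dy":0,"dz":0,"wx":0,"wy":0,"wz":0}]'
```

```text
time_s: 28.45
position: [0.6546, -0.0393, 0.0854]
tcp_rot: [[-0.988, 0.157, 0.002], [0.157, 0.988, -0.001], [-0.002, -0.0, -1.0]]
force: [-0.6, -0.3, 0.0]
opening: 0.999
```

```bash
python3 -m handwheel '[{"hand":1,"dx":-0.2,"dy":0.1,"dz":-2,"wx":0,"wy":0,"wz":0},{"hand":1,"dx":0,"dy":0,"dz":-2,"wx":0,"wy":0,"wz":0},{"hand":1,"dx":0,"dy":0,"dz":-1.1,"wx":0,"wy":0,"wz":0},{"hand":0.5,"dx":0,"dy":0,"dz":0,"wx":0,"wy":0,"wz":0},{"hand":0.3,"dx":0,"dy":0,"dz":0,"wx":0,"wy":0,"wz":0},{"hand":0.1,"dx":0,"dy":0,"dz":0,"wx":0,"wy":0,"wz":0},{"hand":-0.3,"dx":0,"dy":0,"dz":0,"wx":0,"wy":0,"wz":0},{"hand":-1,"dx":0,"dy":0,"dz":0,"wx":0,"wy":0,"wz":0},{"hand":-1,"dx":0,"dy":0,"dz":0,"wx":0,"wy":0,"wz":0},{"hand":-1,"dx":0,"dy":0,"dz":0,"wx":0,"wy":0,"wz":0}]'; python3 -m handwheel '[{"hand":-1,"dx":0,"dy":0,"dz":0,"wx":0,"wy":0,"wz":0},{"hand":-1,"dx":0,"dy":0,"dz":0,"wx":0,"wy":0,"wz":0}]'
```

```text
time_s: 29.45
position: [0.6519, -0.0385, 0.0335]
tcp_rot: [[-0.987, 0.158, 0.001], [0.158, 0.987, -0.0], [-0.001, 0.0, -1.0]]
force: [0.0, 0.4, 2.7]
opening: 0.584
time_s: 29.65
position: [0.6519, -0.0385, 0.0335]
tcp_rot: [[-0.987, 0.158, 0.001], [0.158, 0.987, -0.0], [-0.001, 0.0, -1.0]]
force: [-0.0, 1.3, 4.9]
opening: 0.585
```

```bash
python3 -m handwheel '[{"hand":-1,"dx":0,"dy":0,"dz":0.3,"wx":0,"wy":0,"wz":0},{"hand":-1,"dx":0,"dy":0,"dz":0.7,"wx":0,"wy":0,"wz":0},{"hand":-1,"dx":0,"dy":0,"dz":1.5,"wx":0,"wy":0,"wz":0},{"hand":-1,"dx":0,"dy":0,"dz":2.5,"wx":0,"wy":0,"wz":0},{"hand":-1,"dx":0,"dy":0,"dz":3,"wx":0,"wy":0,"wz":0},{"hand":-1,"dx":0,"dy":0,"dz":3,"wx":0,"wy":0,"wz":0},{"hand":-1,"dx":0,"dy":0,"dz":3,"wx":0,"wy":0,"wz":0},{"hand":-1,"dx":0,"dy":-1,"dz":2,"wx":0,"wy":0,"wz":0},{"hand":-1,"dx":-0.3,"dy":-2,"dz":0,"wx":0,"wy":0,"wz":0},{"hand":-1,"dx":-0.3,"dy":-3,"dz":0,"wx":0,"wy":0,"wz":0}]'; python3 -m handwheel '[{"hand":-1,"dx":-0.3,"dy":-3.3,"dz":0,"wx":0,"wy":0,"wz":0},{"hand":-1,"dx":-0.3,"dy":-3.3,"dz":0,"wx":0,"wy":0,"wz":0},{"hand":-1,"dx":-0.3,"dy":-3.3,"dz":0,"wx":0,"wy":0,"wz":0},{"hand":-1,"dx":-0.3,"dy":-3.3,"dz":0,"wx":0,"wy":0,"wz":0},{"hand":-1,"dx":-0.3,"dy":-3.3,"dz":0,"wx":0,"wy":0,"wz":0},{"hand":-1,"dx":-0.3,"dy":-3.3,"dz":0,"wx":0,"wy":0,"wz":0},{"hand":-1,"dx":0,"dy":-2.5,"dz":0,"wx":0,"wy":0,"wz":0},{"hand":-1,"dx":0,"dy":-1.5,"dz":0,"wx":0,"wy":0,"wz":0},{"hand":-1,"dx":0,"dy":0,"dz":0,"wx":0,"wy":0,"wz":0},{"hand":-1,"dx":0,"dy":0,"dz":0,"wx":0,"wy":0,"wz":0}]'
python3 - <<'E'
from h import *
s=bot.read_state();print(np.round(s['position'],4),np.round(s['joint_positions'],1))
c=cal("wrist");p,d=vision.capture("wrist");cv2.imwrite("pics/w5.png",p[:,:,::-1]);np.savez("pics/w5.npz",d=d,p=p,**c)
P=cloud(c,d);z=P[...,2]
print(proj(c,[(.491,-.343,.072)]))
for lo,hi in((.064,.08),):
    m=((z>lo)&(z<hi)&(d>0)).astype(np.uint8); k,l,st,ce=cv2.connectedComponentsWithStats(m)
    for i in range(1,k):
        if st[i,4]>300:
            print(lo,st[i],np.round(np.median(P[l==i],0),4),np.round((P[l==i].min(0)+P[l==i].max(0))/2,4),np.round(np.ptp(P[l==i],axis=0),4))
E
```

```text
time_s: 30.65
position: [0.6458, -0.0978, 0.1953]
tcp_rot: [[-0.988, 0.156, 0.003], [0.156, 0.988, -0.0], [-0.003, 0.0, -1.0]]
force: [-0.6, 0.3, -1.8]
opening: 0.586
time_s: 31.65
position: [0.6273, -0.3355, 0.1929]
tcp_rot: [[-0.987, 0.158, -0.001], [0.158, 0.987, 0.001], [0.001, 0.001, -1.0]]
force: [-0.7, 0.5, -1.1]
opening: 0.585
[ 0.6273 -0.3355  0.1929] [ -37.1   38.8   69.9    0.    71.3 -118.1]
[[227.7150103   44.72699484]]
0.064 [  162     0   132   115 12803] [ 0.496  -0.3447  0.0729] [ 0.5001 -0.3435  0.0722] [0.103  0.119  0.0074]
```

View pics/w5.png

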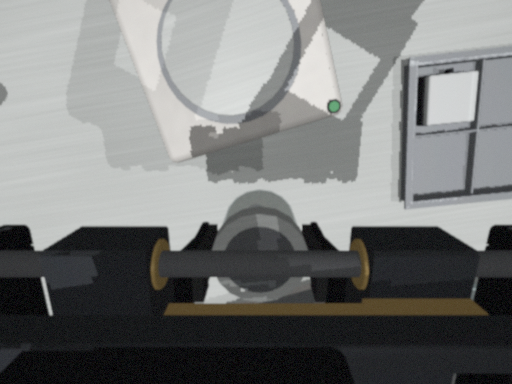

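```bash
python3 -m handwheel '[{"hand":-1,"dx":-1,"dy":-0.2,"dz":0,"wx":0,"wy":0,"wz":0},{"hand":-1,"dx":-2,"dy":-0.2,"dz":0,"wx":0,"wy":0,"wz":0},{"hand":-1,"dx":-3,"dy":-0.2,"dz":0,"wx":0,"wy":0,"wz":0},{"hand":-1,"dx":-3,"dy":-0.2,"dz":0,"wx":0,"wy":0,"wz":0},{"hand":-1,"dx":-2.6,"dy":0,"dz":0,"wx":0,"wy":0,"wz":0},{"hand":-1,"dx":-1.4,"dy":0,"dz":0,"wx":0,"wy":0,"wz":0},{"hand":-1,"dx":-0.6,"dy":0,"dz":-1,"wx":0,"wy":0,"wz":0},{"hand":-1,"dx":0,"dy":0,"dz":-2,"wx":0,"wy":0,"wz":0},{"hand":-1,"dx":0,"dy":0,"dz":-2,"wx":0,"wy":0,"wz":0},{"hand":-1,"dx":0,"dy":0,"dz":-1,"wx":0,"wy":0,"wz":0}]';  python3 -m handwheel '[{"hand":-1,"dx":0,"dy":0,"dz":0,"wx":0,"wy":0,"wz":0},{"hand":-1,"dx":0,"dy":0,"dz":0,"wx":0,"wy":0,"wz":0}]'
```

```text
time_s: 32.7
position: [0.4909, -0.343, 0.1309]
tcp_rot: [[-0.988, 0.157, -0.002], [0.157, 0.988, 0.002], [0.002, 0.002, -1.0]]
force: [-0.7, 0.1, -1.4]
opening: 0.585
time_s: 32.9
position: [0.492, -0.3445, 0.1329]
tcp_rot: [[-0.988, 0.157, 0.0], [0.157, 0.988, -0.0], [-0.0, -0.0, -1.0]]
force: [0.7, -1.1, -1.0]
opening: 0.585
```

```bash
python3 -m handwheel '[{"hand":-1,"dx":0,"dy":0.1,"dz":-1,"wx":0,"wy":0,"wz":0},{"hand":-1,"dx":0,"dy":0,"dz":-0.8,"wx":0,"wy":0,"wz":0},{"hand":-1,"dx":0,"dy":0,"dz":-0.5,"wx":0,"wy":0,"wz":0},{"hand":-1,"dx":0,"dy":0,"dz":-0.3,"wx":0,"wy":0,"wz":0},{"hand":-1,"dx":0,"dy":0,"dz":-0.2,"wx":0,"wy":0,"wz":0},{"hand":-1,"dx":0,"dy":0,"dz":0,"wx":0,"wy":0,"wz":0},{"hand":-1,"dx":0,"dy":0,"dz":0,"wx":0,"wy":0,"wz":0}]';  python3 -m handwheel '[{"hand":-1,"dx":0,"dy":0,"dz":-0.1,"wx":0,"wy":0,"wz":0},{"hand":-1,"dx":0,"dy":0,"dz":-0.1,"wx":0,"wy":0,"wz":0},{"hand":-1,"dx":0,"dy":0,"dz":0,"wx":0,"wy":0,"wz":0}]'
```

```text
time_s: 33.6
position: [0.4916, -0.3437, 0.105]
tcp_rot: [[-0.987, 0.158, 0.0], [0.158, 0.987, -0.0], [-0.0, -0.0, -1.0]]
force: [0.2, -0.6, -1.6]
opening: 0.586
time_s: 33.9
position: [0.4915, -0.3435, 0.1029]
tcp_rot: [[-0.987, 0.158, -0.0], [0.158, 0.987, 0.0], [0.0, 0.0, -1.0]]
force: [-1.4, -0.3, -1.0]
opening: 0.591
```

```bash
python3 -m handwheel '[{"hand":-1,"dx":0,"dy":0,"dz":-0.1,"wx":0,"wy":0,"wz":0},{"hand":-1,"dx":0,"dy":0,"dz":0,"wx":0,"wy":0,"wz":0},{"hand":-1,"dx":0,"dy":0,"dz":0,"wx":0,"wy":0,"wz":0}]';  python3 -m handwheel '[{"hand":-1,"dx":0,"dy":0,"dz":-0.05,"wx":0,"wy":0,"wz":0},{"hand":-1,"dx":0,"dy":0,"dz":0,"wx":0,"wy":0,"wz":0}]'
```

```text
time_s: 34.2
position: [0.4915, -0.3435, 0.1018]
tcp_rot: [[-0.987, 0.158, -0.0], [0.158, 0.987, 0.0], [0.0, 0.0, -1.0]]
force: [-0.2, -0.7, -0.8]
opening: 0.582
time_s: 34.4
position: [0.4916, -0.3436, 0.1015]
tcp_rot: [[-0.987, 0.158, 0.0], [0.158, 0.987, -0.0], [-0.0, -0.0, -1.0]]
force: [-0.4, 0.5, -0.9]
opening: 0.582
```

```bash
python3 -m handwheel '[{"hand":-1,"dx":0,"dy":0,"dz":-0.05,"wx":0,"wy":0,"wz":0},{"hand":-1,"dx":0,"dy":0,"dz":0,"wx":0,"wy":0,"wz":0}]'; python3 -m handwheel '[{"hand":-1,"dx":0,"dy":0,"dz":-0.05,"wx":0,"wy":0,"wz":0},{"hand":-1,"dx":0,"dy":0,"dz":0,"wx":0,"wy":0,"wz":0}]'
```

```text
time_s: 34.6
position: [0.4916, -0.3436, 0.1014]
tcp_rot: [[-0.987, 0.158, 0.0], [0.158, 0.987, -0.0], [-0.0, -0.0, -1.0]]
force: [-0.6, 1.3, 3.8]
opening: 0.59
time_s: 34.8
position: [0.4916, -0.3436, 0.1014]
tcp_rot: [[-0.987, 0.158, 0.0], [0.158, 0.987, -0.0], [-0.0, -0.0, -1.0]]
force: [-1.8, 1.4, 6.9]
opening: 0.584
```

```bash
python3 -m handwheel '[{"hand":0.2,"dx":0,"dy":0,"dz":0,"wx":0,"wy":0,"wz":0},{"hand":0.3,"dx":0,"dy":0,"dz":0,"wx":0,"wy":0,"wz":0},{"hand":0.5,"dx":0,"dy":0,"dz":0,"wx":0,"wy":0,"wz":0},{"hand":0.8,"dx":0,"dy":0,"dz":0,"wx":0,"wy":0,"wz":0},{"hand":1,"dx":0,"dy":0,"dz":0,"wx":0,"wy":0,"wz":0},{"hand":1,"dx":0,"dy":0,"dz":0,"wx":0,"wy":0,"wz":0},{"hand":1,"dx":0,"dy":0,"dz":1,"wx":0,"wy":0,"wz":0},{"hand":1,"dx":0,"dy":0,"dz":3,"wx":0,"wy":0,"wz":0},{"hand":1,"dx":0,"dy":0,"dz":4,"wx":0,"wy":0,"wz":0},{"hand":1,"dx":0,"dy":0,"dz":4,"wx":0,"wy":0,"wz":0}]'; python3 -m handwheel '[{"hand":1,"dx":0,"dy":2,"dz":0,"wx":0,"wy":0,"wz":0},{"hand":1,"dx":0,"dy":4,"dz":0,"wx":0,"wy":0,"wz":0},{"hand":1,"dx":0,"dy":4,"dz":0,"wx":0,"wy":0,"wz":0},{"hand":1,"dx":0,"dy":4,"dz":0,"wx":0,"wy":0,"wz":0},{"hand":1,"dx":0,"dy":4,"dz":0,"wx":0,"wy":0,"wz":0},{"hand":1,"dx":0,"dy":4,"dz":0,"wx":0,"wy":0,"wz":0},{"hand":1,"dx":0,"dy":4,"dz":0,"wx":0,"wy":0,"wz":0},{"hand":1,"dx":0,"dy":4,"dz":0,"wx":0,"wy":0,"wz":0},{"hand":1,"dx":0,"dy":4,"dz":0,"wx":0,"wy":0,"wz":0},{"hand":1,"dx":-1,"dy":4,"dz":0,"wx":0,"wy":0,"wz":0}]'
python3 - <<'E'
from h import *
p,d=vision.capture("top");cv2.imwrite("pics/t2.png",p[:,:,::-1]);np.save("pics/t2d.npy",d)
c=cal("top");P=cloud(c,d);z=P[...,2]
m=((z>.116)&(z<.145)&(d>0)).astype(np.uint8); k,l,st,ce=cv2.connectedComponentsWithStats(m)
for i in range(1,k):
        if 60<st[i,4]<400:
            print(st[i],np.round(np.median(P[l==i],0),4))
E
```

```text
time_s: 35.8
position: [0.4912, -0.3433, 0.2219]
tcp_rot: [[-0.987, 0.158, -0.001], [0.158, 0.987, 0.001], [0.001, 0.0, -1.0]]
force: [0.5, -0.4, -1.1]
opening: 0.999
time_s: 36.8
position: [0.4818, 0.0383, 0.2205]
tcp_rot: [[-0.987, 0.158, 0.002], [0.158, 0.987, 0.0], [-0.002, 0.0, -1.0]]
force: [0.3, -0.4, 0.7]
opening: 0.998
[132 185  14  12 138] [0.5461 0.3252 0.14  ]
[368 209  19  18 274] [ 0.491  -0.3421  0.1278]
[125 215  15  13 153] [0.4608 0.3421 0.1365]
[117 244  17  15 190] [0.3776 0.3563 0.1346]
[237 370  35  14 145] [ 0.0578 -0.0125  0.1315]
```

View pics/t2.png

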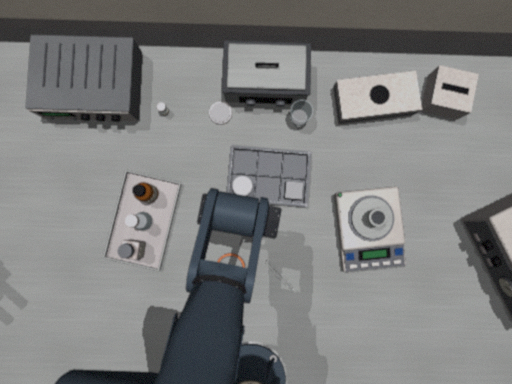

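The jar stands upright on the pan: its top reads z = 0.128 m at pixel (376,218), which is the pan's centre. The square bottle goes back first.

```bash
python3 -m handwheel '[{"hand":1,"dx":-1,"dy":3,"dz":0,"wx":0,"wy":0,"wz":0},{"hand":1,"dx":-1.3,"dy":4,"dz":0,"wx":0,"wy":0,"wz":0},{"hand":1,"dx":-1.3,"dy":4,"dz":0,"wx":0,"wy":0,"wz":0},{"hand":1,"dx":-1.3,"dy":4,"dz":0,"wx":0,"wy":0,"wz":0},{"hand":1,"dx":-1.3,"dy":4,"dz":0,"wx":0,"wy":0,"wz":0},{"hand":1,"dx":-1.3,"dy":4,"dz":0,"wx":0,"wy":0,"wz":0},{"hand":1,"dx":-1.3,"dy":4,"dz":0,"wx":0,"wy":0,"wz":0},{"hand":1,"dx":-1.3,"dy":3.1,"dz":0,"wx":0,"wy":0,"wz":0},{"hand":1,"dx":0,"dy":2,"dz":0,"wx":0,"wy":0,"wz":0},{"hand":1,"dx":0,"dy":0,"dz":-2,"wx":0,"wy":0,"wz":0}]'; python3 -m handwheel '[{"hand":1,"dx":0,"dy":0,"dz":-2,"wx":0,"wy":0,"wz":0},{"hand":1,"dx":0,"dy":0,"dz":0,"wx":0,"wy":0,"wz":0},{"hand":1,"dx":0,"dy":0,"dz":0,"wx":0,"wy":0,"wz":0}]'
```

```text
time_s: 37.85
position: [0.3814, 0.3611, 0.2024]
tcp_rot: [[-0.988, 0.154, 0.006], [0.154, 0.988, 0.005], [-0.005, 0.005, -1.0]]
force: [1.4, -1.2, -0.2]
opening: 1.002
time_s: 38.15
position: [0.38, 0.3572, 0.1803]
tcp_rot: [[-0.987, 0.158, -0.001], [0.158, 0.987, -0.001], [0.001, -0.001, -1.0]]
force: [0.3, -0.1, 0.2]
opening: 1.002
```

```bash
python3 -m handwheel '[{"hand":1,"dx":0.05,"dy":0.2,"dz":-2.5,"wx":0,"wy":0,"wz":0},{"hand":1,"dx":0,"dy":0,"dz":-2.5,"wx":0,"wy":0,"wz":0},{"hand":1,"dx":0,"dy":0,"dz":-2,"wx":0,"wy":0,"wz":0},{"hand":0.5,"dx":0,"dy":0,"dz":0,"wx":0,"wy":0,"wz":0},{"hand":0.2,"dx":0,"dy":0,"dz":0,"wx":0,"wy":0,"wz":0},{"hand":0.05,"dx":0,"dy":0,"dz":0,"wx":0,"wy":0,"wz":0},{"hand":-0.3,"dx":0,"dy":0,"dz":0,"wx":0,"wy":0,"wz":0},{"hand":-1,"dx":0,"dy":0,"dz":0,"wx":0,"wy":0,"wz":0},{"hand":-1,"dx":0,"dy":0,"dz":0,"wx":0,"wy":0,"wz":0},{"hand":-1,"dx":0,"dy":0,"dz":0,"wx":0,"wy":0,"wz":0}]'; python3 -m handwheel '[{"hand":-1,"dx":0,"dy":0,"dz":0,"wx":0,"wy":0,"wz":0},{"hand":-1,"dx":0,"dy":0,"dz":0,"wx":0,"wy":0,"wz":0},{"hand":-1,"dx":0,"dy":0,"dz":0,"wx":0,"wy":0,"wz":0}]'
```

```text
time_s: 39.15
position: [0.3811, 0.3595, 0.1107]
tcp_rot: [[-0.987, 0.158, 0.0], [0.158, 0.987, 0.0], [-0.0, 0.0, -1.0]]
force: [0.2, -1.1, 3.7]
opening: 0.454
time_s: 39.45
position: [0.3811, 0.3594, 0.1107]
tcp_rot: [[-0.987, 0.158, 0.0], [0.158, 0.987, -0.0], [-0.0, 0.0, -1.0]]
force: [-0.5, -0.9, 4.0]
opening: 0.454
```

```bash
python3 -m handwheel '[{"hand":-1,"dx":0,"dy":0,"dz":0.3,"wx":0,"wy":0,"wz":0},{"hand":-1,"dx":0,"dy":0,"dz":0.7,"wx":0,"wy":0,"wz":0},{"hand":-1,"dx":0,"dy":0,"dz":1.5,"wx":0,"wy":0,"wz":0},{"hand":-1,"dx":0,"dy":0,"dz":2.5,"wx":0,"wy":0,"wz":0},{"hand":-1,"dx":0,"dy":0,"dz":3,"wx":0,"wy":0,"wz":0},{"hand":-1,"dx":0,"dy":0,"dz":3,"wx":0,"wy":0,"wz":0},{"hand":-1,"dx":0,"dy":0,"dz":3,"wx":0,"wy":0,"wz":0},{"hand":-1,"dx":0,"dy":-1,"dz":1.5,"wx":0,"wy":0,"wz":0},{"hand":-1,"dx":1,"dy":-2,"dz":0,"wx":0,"wy":0,"wz":0},{"hand":-1,"dx":1.5,"dy":-3,"dz":0,"wx":0,"wy":0,"wz":0}]'; python3 -m handwheel '[{"hand":-1,"dx":1.8,"dy":-3.2,"dz":0,"wx":0,"wy":0,"wz":0},{"hand":-1,"dx":1.8,"dy":-3.2,"dz":0,"wx":0,"wy":0,"wz":0},{"hand":-1,"dx":1.8,"dy":-3.2,"dz":0,"wx":0,"wy":0,"wz":0},{"hand":-1,"dx":1.8,"dy":-3.2,"dz":0,"wx":0,"wy":0,"wz":0},{"hand":-1,"dx":1.8,"dy":-3.2,"dz":0,"wx":0,"wy":0,"wz":0},{"hand":-1,"dx":1.8,"dy":-3.2,"dz":0,"wx":0,"wy":0,"wz":0},{"hand":-1,"dx":1.8,"dy":-3.2,"dz":0,"wx":0,"wy":0,"wz":0},{"hand":-1,"dx":1.8,"dy":-3.2,"dz":0,"wx":0,"wy":0,"wz":0},{"hand":-1,"dx":1.8,"dy":-3.2,"dz":0,"wx":0,"wy":0,"wz":0},{"hand":-1,"dx":1.8,"dy":-3.2,"dz":0,"wx":0,"wy":0,"wz":0}]'; python3 -m handwheel '[{"hand":-1,"dx":1.8,"dy":-3.2,"dz":0,"wx":0,"wy":0,"wz":0},{"hand":-1,"dx":1.8,"dy":-3.2,"dz":0,"wx":0,"wy":0,"wz":0},{"hand":-1,"dx":1.5,"dy":-2,"dz":0,"wx":0,"wy":0,"wz":0},{"hand":-1,"dx":1,"dy":-1.1,"dz":0,"wx":0,"wy":0,"wz":0},{"hand":-1,"dx":0,"dy":0,"dz":0,"wx":0,"wy":0,"wz":0},{"hand":-1,"dx":0,"dy":0,"dz":0,"wx":0,"wy":0,"wz":0}]'
```

```text
time_s: 40.45
position: [0.4054, 0.2999, 0.2662]
tcp_rot: [[-0.988, 0.155, 0.001], [0.155, 0.988, 0.001], [-0.001, 0.001, -1.0]]
force: [1.1, -0.5, -4.2]
opening: 0.449
time_s: 41.45
position: [0.5859, -0.0217, 0.265]
tcp_rot: [[-0.987, 0.158, -0.001], [0.158, 0.987, 0.001], [0.001, 0.0, -1.0]]
force: [0.8, 0.4, -2.4]
opening: 0.454
time_s: 42.05
position: [0.646, -0.1149, 0.2646]
tcp_rot: [[-0.987, 0.158, -0.002], [0.158, 0.987, 0.002], [0.003, 0.001, -1.0]]
force: [-0.3, 1.2, -2.9]
opening: 0.457
```

```bash
python3 -m handwheel '[{"hand":-1,"dx":0.2,"dy":-0.1,"dz":-1.5,"wx":0,"wy":0,"wz":0},{"hand":-1,"dx":0,"dy":0,"dz":-3,"wx":0,"wy":0,"wz":0},{"hand":-1,"dx":0,"dy":0,"dz":-3,"wx":0,"wy":0,"wz":0},{"hand":-1,"dx":0,"dy":0,"dz":-2.5,"wx":0,"wy":0,"wz":0},{"hand":-1,"dx":0,"dy":0,"dz":-1,"wx":0,"wy":0,"wz":0},{"hand":-1,"dx":0,"dy":0,"dz":0,"wx":0,"wy":0,"wz":0},{"hand":-1,"dx":0,"dy":0,"dz":0,"wx":0,"wy":0,"wz":0}]'
```

```text
time_s: 42.75
position: [0.6496, -0.1163, 0.1562]
tcp_rot: [[-0.988, 0.158, 0.001], [0.158, 0.988, -0.0], [-0.001, -0.0, -1.0]]
force: [0.8, -0.8, -2.0]
opening: 0.456
```

```bash
python3 -m handwheel '[{"hand":-1,"dx":-0.2,"dy":0,"dz":-1.5,"wx":0,"wy":0,"wz":0},{"hand":-1,"dx":0,"dy":0,"dz":-1.2,"wx":0,"wy":0,"wz":0},{"hand":-1,"dx":0,"dy":0,"dz":-0.8,"wx":0,"wy":0,"wz":0},{"hand":-1,"dx":0,"dy":0,"dz":-0.4,"wx":0,"wy":0,"wz":0},{"hand":-1,"dx":0,"dy":0,"dz":-0.2,"wx":0,"wy":0,"wz":0},{"hand":-1,"dx":0,"dy":0,"dz":-0.1,"wx":0,"wy":0,"wz":0},{"hand":-1,"dx":0,"dy":0,"dz":0,"wx":0,"wy":0,"wz":0},{"hand":-1,"dx":0,"dy":0,"dz":0,"wx":0,"wy":0,"wz":0}]'
```

```text
time_s: 43.55
position: [0.6473, -0.1167, 0.1138]
tcp_rot: [[-0.987, 0.158, 0.001], [0.158, 0.987, -0.0], [-0.001, -0.0, -1.0]]
force: [-0.4, -0.3, -3.1]
opening: 0.449
```

```bash
python3 -m handwheel '[{"hand":-1,"dx":0,"dy":0,"dz":-0.1,"wx":0,"wy":0,"wz":0},{"hand":-1,"dx":0,"dy":0,"dz":-0.1,"wx":0,"wy":0,"wz":0},{"hand":-1,"dx":0,"dy":0,"dz":-0.05,"wx":0,"wy":0,"wz":0},{"hand":-1,"dx":0,"dy":0,"dz":-0.05,"wx":0,"wy":0,"wz":0},{"hand":-1,"dx":0,"dy":0,"dz":0,"wx":0,"wy":0,"wz":0}]';python3 -m handwheel '[{"hand":-1,"dx":0,"dy":0,"dz":-0.05,"wx":0,"wy":0,"wz":0},{"hand":-1,"dx":0,"dy":0,"dz":0,"wx":0,"wy":0,"wz":0}]'
```

```text
time_s: 44.05
position: [0.6471, -0.1166, 0.1108]
tcp_rot: [[-0.987, 0.158, 0.0], [0.158, 0.987, -0.0], [-0.0, -0.0, -1.0]]
force: [-0.5, -0.1, -0.3]
opening: 0.453
time_s: 44.25
position: [0.6473, -0.1167, 0.1107]
tcp_rot: [[-0.987, 0.158, 0.001], [0.158, 0.987, -0.0], [-0.001, -0.0, -1.0]]
force: [-0.9, -0.2, 3.7]
opening: 0.455
```

```bash
python3 -m handwheel '[{"hand":-0.1,"dx":0,"dy":0,"dz":0,"wx":0,"wy":0,"wz":0},{"hand":0.1,"dx":0,"dy":0,"dz":0,"wx":0,"wy":0,"wz":0},{"hand":0.4,"dx":0,"dy":0,"dz":0,"wx":0,"wy":0,"wz":0},{"hand":0.7,"dx":0,"dy":0,"dz":0,"wx":0,"wy":0,"wz":0},{"hand":1,"dx":0,"dy":0,"dz":0,"wx":0,"wy":0,"wz":0},{"hand":1,"dx":0,"dy":0,"dz":1,"wx":0,"wy":0,"wz":0},{"hand":1,"dx":0,"dy":0,"dz":2,"wx":0,"wy":0,"wz":0},{"hand":1,"dx":0,"dy":0,"dz":4,"wx":0,"wy":0,"wz":0},{"hand":1,"dx":-0.7,"dy":2,"dz":3,"wx":0,"wy":0,"wz":0},{"hand":1,"dx":-1.4,"dy":3.5,"dz":0,"wx":0,"wy":0,"wz":0}]';python3 -m handwheel '[{"hand":1,"dx":-1.6,"dy":4,"dz":0,"wx":0,"wy":0,"wz":0},{"hand":1,"dx":-1.6,"dy":4,"dz":0,"wx":0,"wy":0,"wz":0},{"hand":1,"dx":-1.6,"dy":4,"dz":0,"wx":0,"wy":0,"wz":0},{"hand":1,"dx":-1.6,"dy":4,"dz":0,"wx":0,"wy":0,"wz":0},{"hand":1,"dx":-1.6,"dy":4,"dz":0,"wx":0,"wy":0,"wz":0},{"hand":1,"dx":-1.6,"dy":4,"dz":0,"wx":0,"wy":0,"wz":0},{"hand":1,"dx":-1.6,"dy":4,"dz":0,"wx":0,"wy":0,"wz":0},{"hand":1,"dx":-1.6,"dy":4,"dz":0,"wx":0,"wy":0,"wz":0},{"hand":1,"dx":-1.6,"dy":4,"dz":0,"wx":0,"wy":0,"wz":0},{"hand":1,"dx":-1.4,"dy":3,"dz":0,"wx":0,"wy":0,"wz":0}]'; python3 -m handwheel '[{"hand":1,"dx":-0.5,"dy":1.6,"dz":0,"wx":0,"wy":0,"wz":0},{"hand":1,"dx":0,"dy":0,"dz":-2,"wx":0,"wy":0,"wz":0},{"hand":1,"dx":0,"dy":0,"dz":-1,"wx":0,"wy":0,"wz":0},{"hand":1,"dx":0,"dy":0,"dz":0,"wx":0,"wy":0,"wz":0},{"hand":1,"dx":0,"dy":0,"dz":0,"wx":0,"wy":0,"wz":0}]'
```

```text
time_s: 45.25
position: [0.6307, -0.0642, 0.216]
tcp_rot: [[-0.987, 0.161, 0.013], [0.161, 0.987, -0.004], [-0.014, -0.002, -1.0]]
force: [0.1, 0.1, 0.4]
opening: 0.992
time_s: 46.25
position: [0.4672, 0.3308, 0.2108]
tcp_rot: [[-0.988, 0.157, 0.001], [0.157, 0.988, 0.001], [-0.001, 0.001, -1.0]]
force: [0.9, -0.6, -0.6]
opening: 1.001
time_s: 46.75
position: [0.4636, 0.3437, 0.1799]
tcp_rot: [[-0.987, 0.159, -0.0], [0.159, 0.987, -0.0], [0.0, -0.0, -1.0]]
force: [0.2, 0.2, -0.5]
opening: 1.002
```

```bash
python3 -m handwheel '[{"hand":1,"dx":0,"dy":0.1,"dz":-2.5,"wx":0,"wy":0,"wz":0},{"hand":1,"dx":0,"dy":0,"dz":-2.5,"wx":0,"wy":0,"wz":0},{"hand":1,"dx":0,"dy":0,"dz":-2,"wx":0,"wy":0,"wz":0},{"hand":0.5,"dx":0,"dy":0,"dz":0,"wx":0,"wy":0,"wz":0},{"hand":0.2,"dx":0,"dy":0,"dz":0,"wx":0,"wy":0,"wz":0},{"hand":0,"dx":0,"dy":0,"dz":0,"wx":0,"wy":0,"wz":0},{"hand":-0.3,"dx":0,"dy":0,"dz":0,"wx":0,"wy":0,"wz":0},{"hand":-1,"dx":0,"dy":0,"dz":0,"wx":0,"wy":0,"wz":0},{"hand":-1,"dx":0,"dy":0,"dz":0,"wx":0,"wy":0,"wz":0},{"hand":-1,"dx":0,"dy":0,"dz":0,"wx":0,"wy":0,"wz":0}]'; python3 -m handwheel '[{"hand":-1,"dx":0,"dy":0,"dz":0,"wx":0,"wy":0,"wz":0},{"hand":-1,"dx":0,"dy":0,"dz":0,"wx":0,"wy":0,"wz":0},{"hand":-1,"dx":0,"dy":0,"dz":0,"wx":0,"wy":0,"wz":0}]'
```

```text
time_s: 47.75
position: [0.4631, 0.3455, 0.1102]
tcp_rot: [[-0.987, 0.158, 0.0], [0.158, 0.987, 0.0], [-0.0, 0.0, -1.0]]
force: [-0.3, -0.6, 1.0]
opening: 0.449
time_s: 48.05
position: [0.4631, 0.3454, 0.1101]
tcp_rot: [[-0.987, 0.158, 0.0], [0.158, 0.987, -0.0], [-0.0, -0.0, -1.0]]
force: [-1.0, -0.7, 2.2]
opening: 0.407
```

```bash
python3 -m handwheel '[{"hand":-1,"dx":0,"dy":0,"dz":0.3,"wx":0,"wy":0,"wz":0},{"hand":-1,"dx":0,"dy":0,"dz":0.7,"wx":0,"wy":0,"wz":0},{"hand":-1,"dx":0,"dy":0,"dz":1.5,"wx":0,"wy":0,"wz":0},{"hand":-1,"dx":0,"dy":0,"dz":2.5,"wx":0,"wy":0,"wz":0},{"hand":-1,"dx":0,"dy":0,"dz":3,"wx":0,"wy":0,"wz":0},{"hand":-1,"dx":0,"dy":0,"dz":3,"wx":0,"wy":0,"wz":0},{"hand":-1,"dx":0,"dy":0,"dz":2,"wx":0,"wy":0,"wz":0},{"hand":-1,"dx":0,"dy":-1,"dz":1,"wx":0,"wy":0,"wz":0},{"hand":-1,"dx":0.6,"dy":-2,"dz":0,"wx":0,"wy":0,"wz":0},{"hand":-1,"dx":0.9,"dy":-3,"dz":0,"wx":0,"wy":0,"wz":0}]'; python3 -m handwheel '[{"hand":-1,"dx":1,"dy":-3.3,"dz":0,"wx":0,"wy":0,"wz":0},{"hand":-1,"dx":1,"dy":-3.3,"dz":0,"wx":0,"wy":0,"wz":0},{"hand":-1,"dx":1,"dy":-3.3,"dz":0,"wx":0,"wy":0,"wz":0},{"hand":-1,"dx":1,"dy":-3.3,"dz":0,"wx":0,"wy":0,"wz":0},{"hand":-1,"dx":1,"dy":-3.3,"dz":0,"wx":0,"wy":0,"wz":0},{"hand":-1,"dx":1,"dy":-3.3,"dz":0,"wx":0,"wy":0,"wz":0},{"hand":-1,"dx":1,"dy":-3.3,"dz":0,"wx":0,"wy":0,"wz":0},{"hand":-1,"dx":1,"dy":-3.3,"dz":0,"wx":0,"wy":0,"wz":0},{"hand":-1,"dx":1,"dy":-3,"dz":0,"wx":0,"wy":0,"wz":0},{"hand":-1,"dx":0.7,"dy":-1.7,"dz":0,"wx":0,"wy":0,"wz":0}]'; python3 -m handwheel '[{"hand":-1,"dx":0,"dy":-0.8,"dz":0,"wx":0,"wy":0,"wz":0},{"hand":-1,"dx":0,"dy":0,"dz":0,"wx":0,"wy":0,"wz":0},{"hand":-1,"dx":0,"dy":0,"dz":0,"wx":0,"wy":0,"wz":0}]'
```

```text
time_s: 49.05
position: [0.4771, 0.2851, 0.2497]
tcp_rot: [[-0.988, 0.156, -0.001], [0.156, 0.988, 0.0], [0.001, -0.0, -1.0]]
force: [1.0, -0.0, -3.0]
opening: 0.401
time_s: 50.05
position: [0.5747, -0.0284, 0.2491]
tcp_rot: [[-0.987, 0.16, -0.002], [0.16, 0.987, -0.0], [0.002, -0.001, -1.0]]
force: [-0.4, 1.0, -2.7]
opening: 0.408
time_s: 50.35
position: [0.574, -0.0323, 0.2496]
tcp_rot: [[-0.988, 0.158, -0.002], [0.158, 0.988, 0.001], [0.002, 0.001, -1.0]]
force: [0.7, 0.2, -2.4]
opening: 0.408
```

```bash
python3 -m handwheel '[{"hand":-1,"dx":0.1,"dy":-0.35,"dz":-1.5,"wx":0,"wy":0,"wz":0},{"hand":-1,"dx":0,"dy":0,"dz":-3,"wx":0,"wy":0,"wz":0},{"hand":-1,"dx":0,"dy":0,"dz":-3,"wx":0,"wy":0,"wz":0},{"hand":-1,"dx":0,"dy":0,"dz":-1.8,"wx":0,"wy":0,"wz":0},{"hand":-1,"dx":0,"dy":0,"dz":-0.5,"wx":0,"wy":0,"wz":0},{"hand":-1,"dx":0,"dy":0,"dz":0,"wx":0,"wy":0,"wz":0},{"hand":-1,"dx":0,"dy":0,"dz":0,"wx":0,"wy":0,"wz":0}]'
```

```text
time_s: 51.05
position: [0.5768, -0.0365, 0.153]
tcp_rot: [[-0.988, 0.157, 0.002], [0.157, 0.988, -0.0], [-0.002, -0.0, -1.0]]
force: [0.4, -0.3, -2.1]
opening: 0.405
```

```bash
python3 -m handwheel '[{"hand":-1,"dx":-0.2,"dy":0,"dz":-1.2,"wx":0,"wy":0,"wz":0},{"hand":-1,"dx":0,"dy":0,"dz":-1.2,"wx":0,"wy":0,"wz":0},{"hand":-1,"dx":0,"dy":0,"dz":-0.8,"wx":0,"wy":0,"wz":0},{"hand":-1,"dx":0,"dy":0,"dz":-0.4,"wx":0,"wy":0,"wz":0},{"hand":-1,"dx":0,"dy":0,"dz":-0.2,"wx":0,"wy":0,"wz":0},{"hand":-1,"dx":0,"dy":0,"dz":-0.1,"wx":0,"wy":0,"wz":0},{"hand":-1,"dx":0,"dy":0,"dz":0,"wx":0,"wy":0,"wz":0},{"hand":-1,"dx":0,"dy":0,"dz":0,"wx":0,"wy":0,"wz":0}]'
```

```text
time_s: 51.85
position: [0.5743, -0.0372, 0.1132]
tcp_rot: [[-0.987, 0.158, 0.001], [0.158, 0.987, -0.0], [-0.001, -0.0, -1.0]]
force: [-0.1, -0.1, -2.4]
opening: 0.4
```

```bash
python3 -m handwheel '[{"hand":-1,"dx":0,"dy":0,"dz":-0.1,"wx":0,"wy":0,"wz":0},{"hand":-1,"dx":0,"dy":0,"dz":-0.1,"wx":0,"wy":0,"wz":0},{"hand":-1,"dx":0,"dy":0,"dz":-0.05,"wx":0,"wy":0,"wz":0},{"hand":-1,"dx":0,"dy":0,"dz":-0.05,"wx":0,"wy":0,"wz":0},{"hand":-1,"dx":0,"dy":0,"dz":0,"wx":0,"wy":0,"wz":0}]';python3 -m handwheel '[{"hand":-1,"dx":0,"dy":0,"dz":-0.05,"wx":0,"wy":0,"wz":0},{"hand":-1,"dx":0,"dy":0,"dz":0,"wx":0,"wy":0,"wz":0}]'
```

```text
time_s: 52.35
position: [0.5742, -0.0372, 0.1101]
tcp_rot: [[-0.987, 0.158, 0.0], [0.158, 0.987, -0.0], [-0.0, -0.0, -1.0]]
force: [-0.1, -0.1, 0.1]
opening: 0.402
time_s: 52.55
position: [0.5743, -0.0372, 0.1101]
tcp_rot: [[-0.987, 0.158, 0.001], [0.158, 0.987, -0.0], [-0.001, -0.0, -1.0]]
force: [-0.8, -0.2, 4.7]
opening: 0.4
```

```bash
python3 -m handwheel '[{"hand":-0.2,"dx":0,"dy":0,"dz":0,"wx":0,"wy":0,"wz":0},{"hand":0,"dx":0,"dy":0,"dz":0,"wx":0,"wy":0,"wz":0},{"hand":0.3,"dx":0,"dy":0,"dz":0,"wx":0,"wy":0,"wz":0},{"hand":0.7,"dx":0,"dy":0,"dz":0,"wx":0,"wy":0,"wz":0},{"hand":1,"dx":0,"dy":0,"dz":0,"wx":0,"wy":0,"wz":0},{"hand":1,"dx":0,"dy":0,"dz":1,"wx":0,"wy":0,"wz":0},{"hand":1,"dx":0,"dy":0,"dz":2,"wx":0,"wy":0,"wz":0},{"hand":1,"dx":0,"dy":0,"dz":4,"wx":0,"wy":0,"wz":0},{"hand":1,"dx":0,"dy":2,"dz":3,"wx":0,"wy":0,"wz":0},{"hand":1,"dx":-0.2,"dy":3.5,"dz":0,"wx":0,"wy":0,"wz":0}]';python3 -m handwheel '[{"hand":1,"dx":-0.3,"dy":4,"dz":0,"wx":0,"wy":0,"wz":0},{"hand":1,"dx":-0.3,"dy":4,"dz":0,"wx":0,"wy":0,"wz":0},{"hand":1,"dx":-0.3,"dy":4,"dz":0,"wx":0,"wy":0,"wz":0},{"hand":1,"dx":-0.3,"dy":4,"dz":0,"wx":0,"wy":0,"wz":0},{"hand":1,"dx":-0.3,"dy":4,"dz":0,"wx":0,"wy":0,"wz":0},{"hand":1,"dx":-0.3,"dy":4,"dz":0,"wx":0,"wy":0,"wz":0},{"hand":1,"dx":-0.3,"dy":4,"dz":0,"wx":0,"wy":0,"wz":0},{"hand":1,"dx":-0.4,"dy":2.5,"dz":0,"wx":0,"wy":0,"wz":0},{"hand":1,"dx":0,"dy":0.5,"dz":-1,"wx":0,"wy":0,"wz":0},{"hand":1,"dx":0,"dy":0,"dz":-2,"wx":0,"wy":0,"wz":0}]'; python3 -m handwheel '[{"hand":1,"dx":0,"dy":0,"dz":0,"wx":0,"wy":0,"wz":0},{"hand":1,"dx":0,"dy":0,"dz":0,"wx":0,"wy":0,"wz":0}]'
```

```text
time_s: 53.55
position: [0.5762, 0.0162, 0.215]
tcp_rot: [[-0.987, 0.161, 0.012], [0.161, 0.987, -0.003], [-0.012, -0.001, -1.0]]
force: [0.3, 0.3, 0.1]
opening: 0.993
time_s: 54.55
position: [0.548, 0.3293, 0.1808]
tcp_rot: [[-0.988, 0.156, 0.004], [0.156, 0.988, 0.001], [-0.004, 0.002, -1.0]]
force: [0.4, -0.2, 0.2]
opening: 0.997
time_s: 54.75
position: [0.5468, 0.3269, 0.179]
tcp_rot: [[-0.987, 0.159, -0.001], [0.159, 0.987, -0.001], [0.001, -0.001, -1.0]]
force: [0.2, 0.1, 0.7]
opening: 1.0
```

```bash
python3 -m handwheel '[{"hand":1,"dx":0.05,"dy":0.05,"dz":-2.5,"wx":0,"wy":0,"wz":0},{"hand":1,"dx":0,"dy":0,"dz":-2.5,"wx":0,"wy":0,"wz":0},{"hand":1,"dx":0,"dy":0,"dz":-1.4,"wx":0,"wy":0,"wz":0},{"hand":0.5,"dx":0,"dy":0,"dz":0,"wx":0,"wy":0,"wz":0},{"hand":0.2,"dx":0,"dy":0,"dz":0,"wx":0,"wy":0,"wz":0},{"hand":0,"dx":0,"dy":0,"dz":0,"wx":0,"wy":0,"wz":0},{"hand":-0.3,"dx":0,"dy":0,"dz":0,"wx":0,"wy":0,"wz":0},{"hand":-1,"dx":0,"dy":0,"dz":0,"wx":0,"wy":0,"wz":0},{"hand":-1,"dx":0,"dy":0,"dz":0,"wx":0,"wy":0,"wz":0},{"hand":-1,"dx":0,"dy":0,"dz":0,"wx":0,"wy":0,"wz":0}]'; python3 -m handwheel '[{"hand":-1,"dx":0,"dy":0,"dz":0,"wx":0,"wy":0,"wz":0},{"hand":-1,"dx":0,"dy":0,"dz":0,"wx":0,"wy":0,"wz":0},{"hand":-1,"dx":0,"dy":0,"dz":0,"wx":0,"wy":0,"wz":0}]'
```

```text
time_s: 55.75
position: [0.5475, 0.3285, 0.1156]
tcp_rot: [[-0.987, 0.158, 0.0], [0.158, 0.987, 0.0], [-0.0, 0.0, -1.0]]
force: [-0.1, 0.4, -0.2]
opening: 0.446
time_s: 56.05
position: [0.5475, 0.3286, 0.1155]
tcp_rot: [[-0.987, 0.158, 0.0], [0.158, 0.987, 0.0], [-0.0, 0.0, -1.0]]
force: [-0.4, -0.1, 1.2]
opening: 0.382
```

```bash
python3 -m handwheel '[{"hand":-1,"dx":0,"dy":0,"dz":0.3,"wx":0,"wy":0,"wz":0},{"hand":-1,"dx":0,"dy":0,"dz":0.7,"wx":0,"wy":0,"wz":0},{"hand":-1,"dx":0,"dy":0,"dz":1.5,"wx":0,"wy":0,"wz":0},{"hand":-1,"dx":0,"dy":0,"dz":2.5,"wx":0,"wy":0,"wz":0},{"hand":-1,"dx":0,"dy":0,"dz":3,"wx":0,"wy":0,"wz":0},{"hand":-1,"dx":0,"dy":0,"dz":3,"wx":0,"wy":0,"wz":0},{"hand":-1,"dx":0,"dy":0,"dz":2,"wx":0,"wy":0,"wz":0},{"hand":-1,"dx":0.4,"dy":-1,"dz":1,"wx":0,"wy":0,"wz":0},{"hand":-1,"dx":0.8,"dy":-2,"dz":0,"wx":0,"wy":0,"wz":0},{"hand":-1,"dx":1.1,"dy":-3,"dz":0,"wx":0,"wy":0,"wz":0}]'; python3 -m handwheel '[{"hand":-1,"dx":1.2,"dy":-3.3,"dz":0,"wx":0,"wy":0,"wz":0},{"hand":-1,"dx":1.2,"dy":-3.3,"dz":0,"wx":0,"wy":0,"wz":0},{"hand":-1,"dx":1.2,"dy":-3.3,"dz":0,"wx":0,"wy":0,"wz":0},{"hand":-1,"dx":1.2,"dy":-3.3,"dz":0,"wx":0,"wy":0,"wz":0},{"hand":-1,"dx":1.2,"dy":-3.3,"dz":0,"wx":0,"wy":0,"wz":0},{"hand":-1,"dx":1.1,"dy":-3,"dz":0,"wx":0,"wy":0,"wz":0},{"hand":-1,"dx":0.9,"dy":-2.2,"dz":0,"wx":0,"wy":0,"wz":0},{"hand":-1,"dx":0.5,"dy":-1.2,"dz":0,"wx":0,"wy":0,"wz":0},{"hand":-1,"dx":0,"dy":0,"dz":0,"wx":0,"wy":0,"wz":0},{"hand":-1,"dx":0,"dy":0,"dz":0,"wx":0,"wy":0,"wz":0}]'
```

```text
time_s: 57.05
position: [0.57, 0.2683, 0.2559]
tcp_rot: [[-0.988, 0.156, 0.0], [0.156, 0.988, 0.0], [0.0, 0.0, -1.0]]
force: [0.7, -0.3, -3.4]
opening: 0.38
time_s: 58.05
position: [0.6547, 0.04, 0.255]
tcp_rot: [[-0.987, 0.158, -0.002], [0.158, 0.987, 0.001], [0.002, 0.001, -1.0]]
force: [-0.6, -0.0, -4.2]
opening: 0.381
```

```bash
python3 -m handwheel '[{"hand":-1,"dx":0,"dy":-0.2,"dz":-1.5,"wx":0,"wy":0,"wz":0},{"hand":-1,"dx":0,"dy":0,"dz":-3,"wx":0,"wy":0,"wz":0},{"hand":-1,"dx":0,"dy":0,"dz":-3,"wx":0,"wy":0,"wz":0},{"hand":-1,"dx":0,"dy":0,"dz":-1.8,"wx":0,"wy":0,"wz":0},{"hand":-1,"dx":0,"dy":0,"dz":-0.5,"wx":0,"wy":0,"wz":0},{"hand":-1,"dx":0,"dy":0,"dz":0,"wx":0,"wy":0,"wz":0},{"hand":-1,"dx":0,"dy":0,"dz":0,"wx":0,"wy":0,"wz":0}]'
```

```text
time_s: 58.75
position: [0.6564, 0.0382, 0.1588]
tcp_rot: [[-0.988, 0.157, 0.002], [0.157, 0.988, -0.0], [-0.002, 0.0, -1.0]]
force: [1.0, -0.6, -3.2]
opening: 0.382
```

```bash
python3 -m handwheel '[{"hand":-1,"dx":-0.1,"dy":0,"dz":-1.2,"wx":0,"wy":0,"wz":0},{"hand":-1,"dx":0,"dy":0,"dz":-1.2,"wx":0,"wy":0,"wz":0},{"hand":-1,"dx":0,"dy":0,"dz":-0.8,"wx":0,"wy":0,"wz":0},{"hand":-1,"dx":0,"dy":0,"dz":-0.4,"wx":0,"wy":0,"wz":0},{"hand":-1,"dx":0,"dy":0,"dz":-0.2,"wx":0,"wy":0,"wz":0},{"hand":-1,"dx":0,"dy":0,"dz":-0.1,"wx":0,"wy":0,"wz":0},{"hand":-1,"dx":0,"dy":0,"dz":0,"wx":0,"wy":0,"wz":0},{"hand":-1,"dx":0,"dy":0,"dz":0,"wx":0,"wy":0,"wz":0}]'
```

```text
time_s: 59.55
position: [0.6548, 0.0374, 0.1188]
tcp_rot: [[-0.987, 0.158, 0.001], [0.158, 0.987, -0.0], [-0.001, 0.0, -1.0]]
force: [0.6, -0.5, -3.3]
opening: 0.388
```

```bash
python3 -m handwheel '[{"hand":-1,"dx":0,"dy":0,"dz":-0.1,"wx":0,"wy":0,"wz":0},{"hand":-1,"dx":0,"dy":0,"dz":-0.1,"wx":0,"wy":0,"wz":0},{"hand":-1,"dx":0,"dy":0,"dz":-0.05,"wx":0,"wy":0,"wz":0},{"hand":-1,"dx":0,"dy":0,"dz":-0.05,"wx":0,"wy":0,"wz":0},{"hand":-1,"dx":0,"dy":0,"dz":0,"wx":0,"wy":0,"wz":0}]';python3 -m handwheel '[{"hand":-1,"dx":0,"dy":0,"dz":-0.05,"wx":0,"wy":0,"wz":0},{"hand":-1,"dx":0,"dy":0,"dz":0,"wx":0,"wy":0,"wz":0}]'
```

```text
time_s: 60.05
position: [0.6546, 0.0374, 0.1156]
tcp_rot: [[-0.987, 0.158, 0.0], [0.158, 0.987, -0.0], [-0.0, -0.0, -1.0]]
force: [1.0, -0.2, -2.7]
opening: 0.38
time_s: 60.25
position: [0.6548, 0.0374, 0.1156]
tcp_rot: [[-0.987, 0.158, 0.001], [0.158, 0.987, -0.0], [-0.001, -0.0, -1.0]]
force: [-1.0, -0.0, 0.6]
opening: 0.385
```

Amber is seated. Next I release it, lift, retreat towards the start side and check.

```bash
python3 -m handwheel '[{"hand":-1,"dx":0,"dy":0,"dz":-0.03,"wx":0,"wy":0,"wz":0},{"hand":-0.2,"dx":0,"dy":0,"dz":0,"wx":0,"wy":0,"wz":0},{"hand":0,"dx":0,"dy":0,"dz":0,"wx":0,"wy":0,"wz":0},{"hand":0.3,"dx":0,"dy":0,"dz":0,"wx":0,"wy":0,"wz":0},{"hand":0.7,"dx":0,"dy":0,"dz":0,"wx":0,"wy":0,"wz":0},{"hand":1,"dx":0,"dy":0,"dz":0,"wx":0,"wy":0,"wz":0},{"hand":1,"dx":0,"dy":0,"dz":1,"wx":0,"wy":0,"wz":0},{"hand":1,"dx":0,"dy":0,"dz":3,"wx":0,"wy":0,"wz":0},{"hand":1,"dx":0,"dy":0,"dz":4,"wx":0,"wy":0,"wz":0},{"hand":1,"dx":0,"dy":0,"dz":4,"wx":0,"wy":0,"wz":0}]';python3 -m handwheel '[{"hand":1,"dx":-1,"dy":3,"dz":0,"wx":0,"wy":0,"wz":0},{"hand":1,"dx":-1.5,"dy":4,"dz":0,"wx":0,"wy":0,"wz":0},{"hand":1,"dx":-1.5,"dy":4,"dz":0,"wx":0,"wy":0,"wz":0},{"hand":1,"dx":-1.5,"dy":4,"dz":0,"wx":0,"wy":0,"wz":0},{"hand":1,"dx":-1.5,"dy":4,"dz":0,"wx":0,"wy":0,"wz":0},{"hand":1,"dx":-1.5,"dy":4,"dz":0,"wx":0,"wy":0,"wz":0},{"hand":1,"dx":-1.5,"dy":4,"dz":0,"wx":0,"wy":0,"wz":0},{"hand":1,"dx":-1.5,"dy":3,"dz":0,"wx":0,"wy":0,"wz":0},{"hand":1,"dx":0,"dy":0,"dz":0,"wx":0,"wy":0,"wz":0},{"hand":1,"dx":0,"dy":0,"dz":0,"wx":0,"wy":0,"wz":0}]'
python3 - <<'E'
from h import *
p,d=vision.capture("side");cv2.imwrite("pics/s3.png",p[:,:,::-1])
p,d=vision.capture("top")
c=cal("top");P=cloud(c,d);z=P[...,2]
m=((z>.116)&(z<.145)&(d>0)).astype(np.uint8); k,l,st,ce=cv2.connectedComponentsWithStats(m)
for i in range(1,k):
        if 60<st[i,4]<400:
            print(st[i],np.round(np.median(P[l==i],0),4))
cv2.imwrite("pics/t3.png",cv2.resize(p[135:280,215:420,::-1],None,fx=3.8,fy=3.8,interpolation=cv2.INTER_CUBIC))
d0=np.load("pics/top0d.npy");P0=cloud(c,d0)
for n,(u,v) in dict(dish=(242,186),box=(294,189)).items(): print(n,P0[v-1:v+2,u-1:u+2,2].mean(),P[v-1:v+2,u-1:u+2,2].mean())
E
```

```text
time_s: 61.25
position: [0.6542, 0.0375, 0.2361]
tcp_rot: [[-0.987, 0.158, -0.001], [0.158, 0.987, 0.0], [0.001, 0.0, -1.0]]
force: [1.5, -0.1, -0.8]
opening: 0.979
time_s: 62.25
position: [0.5392, 0.3381, 0.2352]
tcp_rot: [[-0.988, 0.156, 0.001], [0.156, 0.988, -0.0], [-0.001, -0.0, -1.0]]
force: [0.6, -0.9, 0.4]
opening: 0.996
[238 150  12  13 119] [0.6511 0.0356 0.1409]
[291 154  15  15 172] [ 0.6422 -0.1163  0.1348]
[263 179  13  14 139] [ 0.5718 -0.0369  0.1373]
[368 209  19  18 275] [ 0.4908 -0.3419  0.128 ]
[229 369  43  15 181] [0.0551 0.0037 0.1309]
dish 0.03999289419535534 0.042810705602457894
box 0.029795924407064547 0.02884679664549184
```

View pics/s3.png

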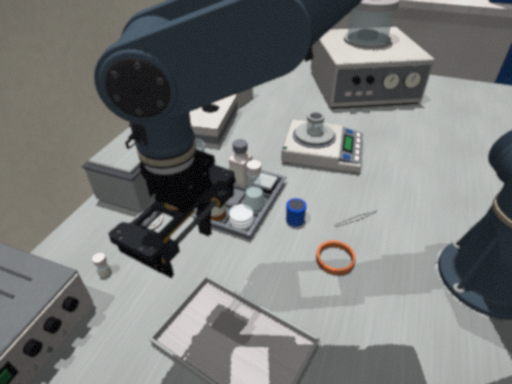

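View pics/t3.png

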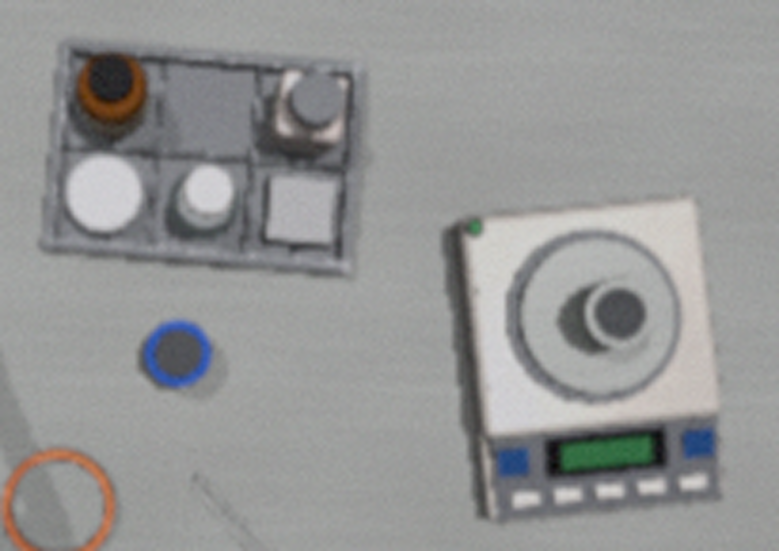

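The top view shows amber back left, square back right and flask front middle, all at their standing heights. The jar is at the pan's centre, and the dishes and box have not moved. I'm handing in.

```bash
python3 -c "
from rig import hand_in
print(hand_in())"
```

```text
the job is handed in; nothing more can be done
None
```

The job is handed in and, by my last checks, done as asked and in the order asked. I moved the amber bottle, flask and square bottle to the spill tray, set the jar on the weighing pan, then put the square bottle, flask and amber bottle back. It took about 62 s of the 144 s.

**Bottles:** each is upright in its own compartment: amber back left, square back right, flask front middle. Their cap tops are at the heights they had before, and their positions are within about 4 mm of where they started.

**Jar:** it stands upright on the pan, within about 2 mm of the centre, with its top at 128 mm, as expected.

**Left alone:** the dishes and the flat box are unmoved in the pictures, and the gripper is clear of everything.

**Forces:** wrist force was at most about 8 N in the readings at the end of each move. I did not monitor it between those readings.

**Failed or disagreeing:**
- My first two move calls were refused because rows left out some keys. The arm did not move.
- The top camera reads 2–3 mm lower in x than the wrist camera, within the calibration tolerance.
- In the last side view the arm hid most of the amber bottle, so I checked that one from above only.

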